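Strip the thermal test clamp after the run

TASK

The thermal run is over: strip the stack in the test clamp and put every part away upright, setting it down rather than dropping it - the brass weight in the empty round seat of the weight block, the heatsink in the free pocket beside the spare heatsink, the power converter flat in the grey single-pocket tray, and the carrier plate on the rails of its cradle, between the end stops. The carrier comes out of the clamp only when the ratchet pawl has been tipped up by its lever and the clamp bar slid back; leave the clamp bar fully back.

Things in the scene. Friction and masses are not known exactly. Their poses are not given: they have to be found in the camera images.
- clamp: Fixed test clamp (mm). Origin on the bench, y along it. Base: 90 wide (x), 10 high, y -128 to 118. The carrier lies on rails 18 high, centred at y +50, fence beyond. Ratchet pawl between steel cheeks (y -118 to -82, 28 wide, 34 high): pin along x at y -108, z 29.5; lever straight up from it, 14 x 9 (x, y), top z 73. Tipped 0.4 rad or more to -y (1.5 N, stop 0.95) it frees the bar and stays.
- clamp_bar: Sliding toothed bar of the clamp (mm). Origin: centre of its black knob (18 wide, z 46 to 63 over the bench, on a 9 mm post), the place to take it. Clamped: y -28 of the clamp, held by the pawl's nose in its teeth. With the pawl lifted it slides 40 to the clamp's -y (3 N; stop at y -68) and stays. Its dark jaw, 50 wide, 31 high, reaches 11 over the carrier's edge while clamped.
- carrier: Aluminium carrier plate 60 x 100 x 8 mm (x, y, z), in the clamp under the converter, its y along the clamp's y; two low black stop strips 3 mm high on it at y = +-36 mm. 0.13 kg. Origin: centre of its underside. Take it across its 60 mm width; beside it in the clamp is 8 mm of room below its underside.
- converter: Power converter brick 46 x 62 x 13 mm (x, y, z): black block with an aluminium top plate with four corner holes, on the carrier between the stop strips, under the heatsink. 0.09 kg. Origin: centre of its underside. Take it across its 46 mm width.
- heatsink: Light metal finned heatsink 34 x 50 x 26 mm (x, y, z), the one on the converter, under the weight. 0.05 kg. Origin: centre of its underside.
- weight: Round brass weight on top of the stack: body 30 mm wide and 20 mm high, with a neck and a 17 mm knob above, 36 mm in all. 0.2 kg. Origin: centre of its underside. Take it by the 30 mm body or, with the tips only, by the knob.
- weight_block: Wooden weight block 56 x 104 x 14 mm (x, y, z), fixed. Origin: centre of its underside. Its empty round seat, 42 mm wide, 5 mm deep (floor 9 mm over the bench), is at x = 0, y = +24 mm; a smaller brass weight (26 mm wide, top 40 mm over the bench) stays in the other seat at y = -27 mm.
- heatsink_tray: Black tray 108 x 72 x 9 mm (x, y, z), fixed, with two pockets of 46 x 62 mm (x, y), 4 mm deep (floor 5 mm over the bench). Origin: centre of its underside. The free pocket is at x = -26 mm, y = 0; a spare heatsink of the same kind stays in the other, at x = +26 mm: place ours with the fingers across its 50 mm (y), else they meet the spare.
- converter_tray: Grey tray 72 x 88 x 10 mm (x, y, z), fixed, with one dark-lined pocket of 58 x 74 mm (x, y), 4 mm deep (floor 6 mm over the bench) in its middle. Origin: centre of its underside.
- cradle: Carrier cradle, fixed: steel plate 80 x 124 x 4 mm (x, y, z) with two black rails along y (tops 14 mm over the bench, at x = +-20 mm) and a steel end stop 50 mm wide, 20 mm high at each end; 112 mm between the stops for the 100 mm carrier, which lies along y on both rails. Origin: centre of its underside.
There are look-alikes about, which are no part of the job. What is meant by the weight is not purple or red, and is the smaller of those in its own colour.

How it is judged:
By the outcome, as a careful person would: the job done as asked, in the order asked, and still so for the second after the job is handed in, with the robot touching nothing.
It also fails if it takes over 122 s, if anything falls off the work surface, if the arm or the gripper's body presses on something with over 40 N, if the wrist force passes 120 N, or if a joint passes its speed limit or range.

ROBOT

A 6-joint arm with a two-finger parallel gripper is mounted at the origin on a cart in front of the work surface, level with it; the furniture and walls round the work are solid. World frame = base frame: x ahead of the robot, y to its left, z up, the work surface at z = 0. Lengths are in m, angles in rad, forces in N, time in s.
With the tool pointing down it reaches from about 0.35 to 0.875 m from the base axis. Payload 4.2 kg.
Tool frame: the origin (TCP) lies on the centre line of the jaws, within the pads' length; the fingertips stand manip.tcp_to_tips ahead of it and the grasp point (between the pads) lies 6 mm ahead of it (manip.tcp_to_tips is the distance from the TCP to the fingertips, in m); z points along the fingers, y is the line along which they close (so a half turn about z gives the same grasp; the last joint's range is limited). The gripper opens to 85 mm and grips with 20 to 120 N. Pads are 22 mm wide; open, the fingers measure 114 mm over their backs; the gripper's body (76 mm by 85 mm) begins 54 mm behind the grasp point. The pads swing forward as they close: fully open they stand 13 mm farther back than shut.
Start: joints at [1.382, 0.385, 0.008, 0, -1.194, -0.259], TCP at [0.271, 0.563, 0.234] pointing down, gripper open.
Joint ranges: [-3.14, 3.14], [-1.21, 2.06], [-1.07, 1.41], [-3.16, 2.05], [-2.99, -0.16], [-3.1, 3.1]. Speed limits (rad/s): [2.79, 2.79, 3.14, 3.14, 3.14, 3.14].

INTERFACE

Orientations are given as [roll, pitch, yaw] about the fixed x, y, z axes, in that order (R = Rz(yaw) Ry(pitch) Rx(roll)).
In Python, from workcell import manip gives the robot as it stands. The module is installed in compiled form; this text tells all that it offers.
- The arm moves only by the shell command python3 -m inch [OPENING] [FORCE], which reads ROWS from standard input. ROWS is one flat JSON list of numbers that holds 1 to 8 rows one after another, with no inner brackets; each row has 6 numbers: dx, dy, dz in m, then a rotation vector rx, ry, rz in rad; each row shifts and turns the commanded pose from where the row before left it, along the tool's axes as they then stand; what a row does not reach is not made up. A row lasts 1/12 s, in which the tool goes at most 0.0417 m and 0.125 rad, less where a joint would pass 70% of its speed; a pose out of reach is approached as far as the arm can. OPENING is the opening from 0.0 (shut) to 1.0 (fully open), set as the command begins (- or left out keeps the last). The fingers move at their own pace and stop on an object; FORCE is the grip in N (left out, the last holds). Time passes only in rows, so rows that do not move let the fingers close. It prints the time, the measured TCP pose, the force, the opening and the grip force at its end. Input that does not fit is refused with a message, and nothing moves.
- manip.observe(): the state, without advancing time (a new reading comes with each control period).
- manip.capture(name): name is "side" or "top"; returns (picture, depth): 384x512x3 uint8, red, green, blue; 384x512 float32, m along the optical axis (not along the pixel's ray), 0 where there is no reading.
- manip.camera_model(name): a dict with "fx", "fy", "cx", "cy" (pixels), "R" (3x3) and "t" (3): a world point X has camera coordinates R X + t. Camera axes: x right, y down, z forward; pixel columns grow to the right and rows downward; lengths in m; the calibration is good to about 2 mm. A picture is of the moment at which its call begins. camera_model takes no time and is no camera call.
- manip.hand_in(): hands the job in; it is judged then, once.
The state is a dict: "time": time; "joint_positions": joint angles; "joint_velocities": joint speeds; "effort": joint torques, N m; "tcp_pos": TCP position; "tool_rot": TCP orientation; "force": force on the tool from outside, world axes, zero at the start; "ft_torque": the same for the moment, N m; "grip_width": opening from 0.0 (shut) to 1.0 (fully open); "grasp_force": force on a finger pad.
Only numpy, scipy, OpenCV 4.12 (cv2) and the standard library are available. Lean on these libraries where they do the work, as an engineer would, in place of code of your own. Each camera call takes 0.05 s, during which the arm holds its last target. There are 200 camera calls.

## Working session

There is one attempt and no reset: what is moved stays moved. The work goes in short steps, Python scripts to look and compute and a shell command to move; the robot and the scene stay as the last step left them, time stands still between calls to the robot, and variables do not carry over. Pictures are saved under pics/ and viewed, at most 14 in all, crops included, and the job is handed in when it is done.

```bash
mkdir -p pics; cat > h.py <<'E'
import numpy as np, cv2
from workcell import manip
def snap(n,f):
    im,d=manip.capture(n); cv2.imwrite(f'pics/{f}.png',im[...,::-1]); np.savez(f'{f}.npz',im=im,d=d); return im,d
def ray(n,u,v):
    c=manip.camera_model(n); R=np.array(c['R']);t=np.array(c['t'])
    return -R.T@t, R.T@np.array([(u-c['cx'])/c['fx'],(v-c['cy'])/c['fy'],1.])
def onz(n,u,v,z):
    o,r=ray(n,u,v); return o+r*(z-o[2])/r[2]
def cloud(n,d):
    c=manip.camera_model(n); R=np.array(c['R']);t=np.array(c['t'])
    v,u=np.mgrid[:384,:512]
    P=np.stack([(u-c['cx'])/c['fx']*d,(v-c['cy'])/c['fy']*d,d],-1)
    return (P-t)@R
E
python3 - <<'E'
from h import *
for n in('top','side'):
    snap(n,n+'0'); c=manip.camera_model(n); print(n,c['fx'],c['cx'],c['cy'],ray(n,256,192))
    a=cv2.imread(f'pics/{n}0.png'); cv2.imwrite(f'pics/{n}0b.png',cv2.resize(a,(800,600),interpolation=cv2.INTER_CUBIC))
print(manip.observe(),manip.tcp_to_tips)
E
```

```text
top 458.10494964783237 250.73697996569462 189.77017939035198 (array([0.34841786, 0.24984095, 1.07200913]), array([ 0.21597001, -0.04278875, -0.97554178]))
side 379.83898848132037 259.6904346469175 196.87080149955932 (array([ 0.57904495, -0.54315775,  0.41626115]), array([-0.05393901,  0.92178306, -0.38427256]))
{'time': 0.1, 'joint_positions': array([ 1.38157197e+00,  3.85498477e-01,  6.74561091e-03, -4.18888930e-04,
       -1.19402931e+00, -2.58622058e-01]), 'joint_velocities': array([ 6.83981825e-04, -1.11860814e-03,  2.41887594e-03, -7.65144518e-05,
       -1.71647441e-03,  1.45099348e-03]), 'effort': array([ 5.35124201e-06, -3.93322849e+01,  1.88927454e+01,  4.19793472e+00,
       -2.64512324e-03,  5.33217246e-06]), 'tcp_pos': array([0.27039092, 0.56289741, 0.23321541]), 'tool_rot': array([ 3.13957328e+00, -1.31627950e-04, -4.48000788e-01]), 'force': array([-0.74217238, -1.39860628, -0.05914555]), 'ft_torque': array([ 0.0212028 , -0.03074545,  0.02196307]), 'grasp_force': 0.0, 'grip_width': 1.0002446762769694} 0.025
```

View pics/top0b.png

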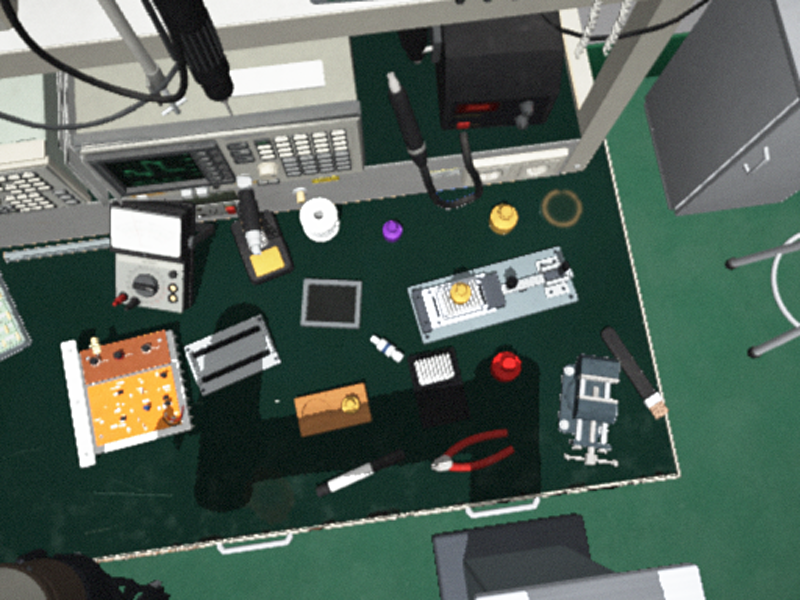

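View pics/side0b.png

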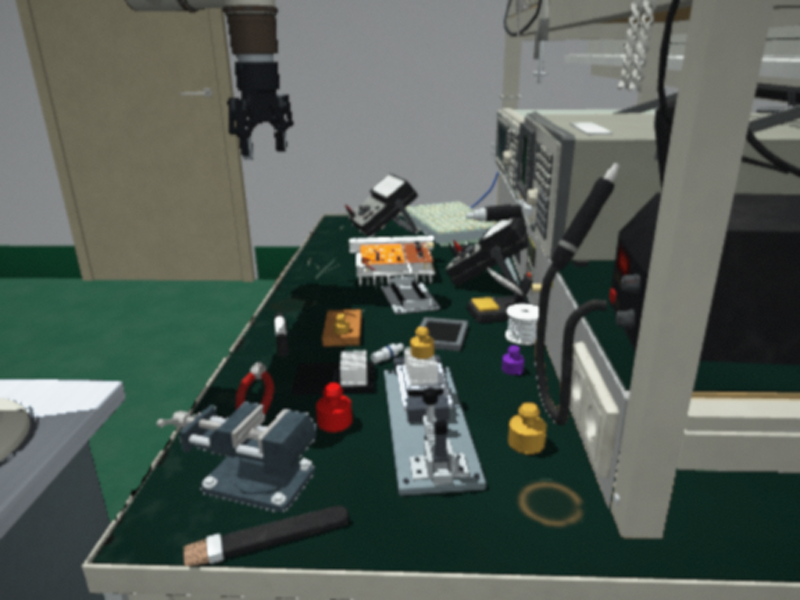

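Top view (800×600 picture): the clamp stack is at (460,293), with the lever and cheeks at about (550,265) and the black knob at about (511,282). The weight block is at (332,409), with its empty seat on the left. The heatsink tray is at (438,385), spare pocket up and free pocket below it. The converter tray is at (331,303) and the cradle at (231,354).

Candidates for the weight: brass on the stack (460,293), larger brass (503,218), small brass in the block (350,403), purple (393,231) and red (506,366). I choose the one on the stack and check it in a crop.

```bash
python3 - <<'E'
from h import *
a=cv2.imread('pics/top0.png'); 
c1=cv2.resize(a[150:222,255:375],(720,432),interpolation=cv2.INTER_CUBIC)
c=np.clip(c1.astype(float)*1.3,0,255).astype(np.uint8); cv2.imwrite('pics/c1.png',c)
c=cv2.resize(a[170:290,110:320],(798,456),interpolation=cv2.INTER_CUBIC)
cv2.imwrite('pics/c2.png',np.clip(255*(c/255.)**.55,0,255).astype(np.uint8))
for u,v in((256,192),(356,192),(256,92)): print(onz('top',u,v,0))
for n in('top','side'):
    d=np.load(n+'0.npz'); P=cloud(n,d['d']); im=d['im'].astype(int)
    yel=(im[...,0]>130)&(im[...,1]>90)&(im[...,2]<90)&(im[...,0]-im[...,2]>90)
    k,l,s,ce=cv2.connectedComponentsWithStats(yel.astype(np.uint8))
    for i in range(1,k):
        if s[i,4]>15: q=P[l==i]; print(n,ce[i].round(1),s[i,4],np.median(q,0).round(4),q.max(0).round(4))
E
```

```text
[0.58574427 0.202821   0.        ]
[ 0.55281674 -0.03485496  0.        ]
[0.84208841 0.16656065 0.        ]
top [207.9 114.6] 27 [0.754  0.2891 0.1056] [0.7554 0.3078 0.1124]
top [321.7 136.2] 34 [0.6863 0.0341 0.0467] [0.7059 0.0389 0.0521]
top [320.7 145.4] 36 [0.6716 0.0359 0.022 ] [0.6886 0.0484 0.0288]
top [294.7 183.8] 18 [0.5711 0.1208 0.0998] [0.5784 0.1283 0.1042]
top [ 80.6 228.4] 934 [0.5442 0.6072 0.044 ] [0.5795 0.6745 1.072 ]
top [ 84.  259.1] 1471 [0.4782 0.6045 0.0437] [0.5244 0.6654 1.072 ]
top [211.6 259.6] 190 [0.4384 0.3278 0.0136] [0.4548 0.3761 0.0426]
side [244.7 162.2] 255 [0.479  0.596  0.0432] [0.579  0.6755 0.4163]
side [262.8 161.9] 67 [0.534  0.596  0.0433] [0.5584 0.6524 0.0451]
side [272.9 163.1] 22 [0.5671 0.5815 0.0436] [0.5737 0.6293 0.0451]
side [310.  194.1] 96 [0.6676 0.3907 0.0219] [0.6883 0.4137 0.0238]
side [223.5 206.5] 191 [0.4466 0.3031 0.0148] [0.579  0.3723 0.4163]
side [268.8 216.8] 100 [0.5649 0.1139 0.0868] [0.579  0.132  0.4163]
side [336.  269.4] 261 [0.6833 0.0204 0.0295] [0.7034 0.0423 0.4163]
```

View pics/c1.png

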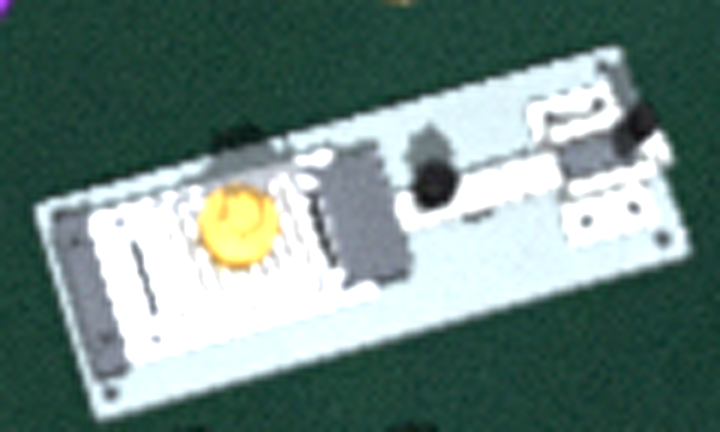

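View pics/c2.png

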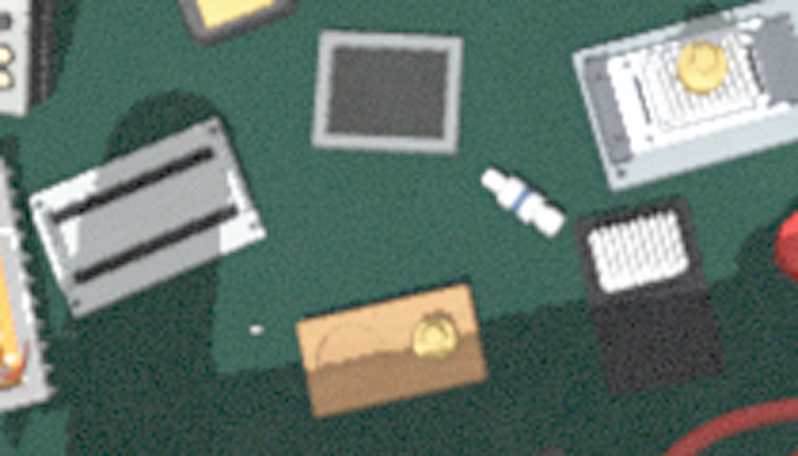

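Crop c1: the small brass weight sits on the stack's heatsink at (240,225), the knob is at (435,182), and the lever top is at (640,130). That confirms the choice. Crop c2: the block, trays and cradle are all clear, with the empty seat at (350,355) and the free pocket at (660,335). Next I measure poses.

```bash
cat >> h.py <<'E'
def rectfit(px,z,n='top'):
    Q=np.array([onz(n,u,v,z)[:2] for u,v in px]); r=cv2.minAreaRect(Q.astype(np.float32)*1000)
    e=(Q[1]-Q[0]+Q[2]-Q[3])/2; f=(Q[3]-Q[0]+Q[2]-Q[1])/2
    return Q.mean(0),np.linalg.norm(e),np.linalg.norm(f),np.degrees(np.arctan2(e[1],e[0])),np.degrees(np.arctan2(f[1],f[0]))
E
python3 - <<'E'
from h import *
f2=lambda L:[(110+(x+.5)/3.8-.5,170+(y+.5)/3.8-.5) for x,y in L]
f1=lambda L:[(255+(x+.5)/6-.5,150+(y+.5)/6-.5) for x,y in L]
D=np.load('top0.npz'); P=cloud('top',D['d']); PS=cloud('side',np.load('side0.npz')['d'])
items={'block':(f2([(297,322),(470,285),(487,378),(315,417)]),.014),
'hst':(f2([(580,218),(688,198),(723,368),(610,392)]),.009),
'ctray':(f2([(321,31),(463,38),(456,153),(314,145)]),.010),
'cradle':(f2([(30,195),(214,118),(265,232),(78,317)]),.004),
'clamp':(f1([(38,205),(615,45),(690,252),(98,418)]),.010)}
for k,(px,z) in items.items():
    c,e,f,a,b=rectfit(px,z); print(k,c.round(4),(1000*np.array([e,f])).round(1),round(a,1),round(b,1))
    m=np.zeros((384,512),np.uint8); cv2.fillConvexPoly(m,np.int32(np.round(px)),1); zz=P[m>0][:,2]
    h,ed=np.histogram(zz,np.arange(-.004,.12,.004)); print('  top z hist',[(round(ed[i]*1000),h[i]) for i in np.argsort(-h)[:8]])
    q=PS[(np.hypot(PS[...,0]-c[0],PS[...,1]-c[1])<.03)]; h,ed=np.histogram(q[:,2],np.arange(-.004,.12,.004)); print('  side',[(round(ed[i]*1000),h[i]) for i in np.argsort(-h)[:6]])
for nm,x,y,z in(('knob',435,182,.063),('lever',640,130,.073),('wt',238,220,.1)):
    (u,v),=f1([(x,y)]); print(nm,onz('top',u,v,z).round(4),P[int(round(v)),int(round(u))].round(4))
E
```

```text
block [0.4342 0.324 ] [105.8  57.2] -85.5 -176.2
  top z hist [(12, np.int64(486)), (16, np.int64(286)), (8, np.int64(229)), (0, np.int64(60)), (4, np.int64(38)), (24, np.int64(28)), (28, np.int64(27)), (-4, np.int64(17))]
  side [(12, np.int64(68)), (24, np.int64(12)), (8, np.int64(11)), (36, np.int64(9)), (28, np.int64(6)), (0, np.int64(5))]
hst [0.4473 0.1647] [ 68.8 106.1] -86.7 -178.0
  top z hist [(4, np.int64(552)), (8, np.int64(446)), (0, np.int64(128)), (12, np.int64(116)), (32, np.int64(69)), (28, np.int64(56)), (16, np.int64(29)), (24, np.int64(23))]
  side [(4, np.int64(137)), (28, np.int64(85)), (8, np.int64(44)), (32, np.int64(18)), (12, np.int64(14)), (24, np.int64(12))]
ctray [0.5939 0.3076] [88.9 73.3] -101.0 169.8
  top z hist [(8, np.int64(586)), (4, np.int64(385)), (12, np.int64(125)), (0, np.int64(70)), (-4, np.int64(18)), (16, np.int64(5)), (20, np.int64(0)), (24, np.int64(0))]
  side [(4, np.int64(136)), (8, np.int64(42)), (0, np.int64(0)), (-4, np.int64(0)), (12, np.int64(0)), (16, np.int64(0))]
cradle [0.5381 0.465 ] [122.9  81.1] -73.7 -162.9
  top z hist [(4, np.int64(906)), (0, np.int64(372)), (12, np.int64(216)), (8, np.int64(149)), (16, np.int64(133)), (20, np.int64(38)), (-4, np.int64(18)), (24, np.int64(6))]
  side [(4, np.int64(51)), (12, np.int64(36)), (0, np.int64(13)), (8, np.int64(9)), (16, np.int64(2)), (-4, np.int64(0))]
clamp [0.5747 0.0628] [243.4  89. ] -82.0 -172.2
  top z hist [(8, np.int64(1049)), (12, np.int64(693)), (28, np.int64(389)), (24, np.int64(332)), (32, np.int64(318)), (20, np.int64(129)), (16, np.int64(118)), (4, np.int64(113))]
  side [(28, np.int64(170)), (8, np.int64(96)), (20, np.int64(74)), (24, np.int64(65)), (32, np.int64(54)), (60, np.int64(41))]
knob [0.5775 0.0417 0.063 ] [0.5771 0.0421 0.0641]
lever [ 0.5845 -0.0363  0.073 ] [ 0.5849 -0.0354  0.0744]
wt [0.5649 0.1228 0.1   ] [0.5648 0.1236 0.103 ]
```

```bash
cat >> h.py <<'E'
def tri(pt,ps):
    A=np.zeros((3,3));b=np.zeros(3)
    for n,p in(('top',pt),('side',ps)):
        o,r=ray(n,*p); r=r/np.linalg.norm(r); M=np.eye(3)-np.outer(r,r); A+=M;b+=M@o
    return np.linalg.solve(A,b)
def goal(x,y,z,yawdeg):
    s=manip.observe(); p=np.array(s['tcp_pos']); y0=s['tool_rot'][2]; f=np.radians(yawdeg)
    d=np.array([x,y,z])-p; dr=-(f-y0); dr=(dr+np.pi)%(2*np.pi)-np.pi
    T=np.array([np.cos(f)*d[0]+np.sin(f)*d[1], np.sin(f)*d[0]-np.cos(f)*d[1], -d[2]])
    print('at',p.round(4),'yaw',round(np.degrees(y0),1),'| turn rz',round(dr,3),'| then tool d',T.round(4),'| F',np.round(s['force'],1),'w',round(s['grip_width'],3))
E
cat > g.py <<'E'
import sys; from h import *
goal(*map(float,sys.argv[1:5]))
E
python3 - <<'E'
from h import *
f2=lambda L:[(110+(x+.5)/3.8-.5,170+(y+.5)/3.8-.5) for x,y in L]
print('rails',rectfit(f2([(50,217),(213,153),(236,212),(77,277)]),.014))
print('spare',rectfit(f2([(588,243),(680,213),(690,272),(603,293)]),.031))
print('ctpocket',rectfit(f2([(333,44),(448,50),(443,138),(328,133)]),.010))
print('seat',[onz('top',*f2([p])[0],.014).round(4) for p in((318,360),(387,348))])
for n in('top','side'):
    d=np.load(n+'0.npz'); P=cloud(n,d['d']); 
    for nm,c,lo,hi,r in(('wt',(.565,.121),.09,.11,.03),('body',(.565,.121),.078,.088,.03),('knob',(.578,.041),.05,.07,.02),('lever',(.586,-.037),.055,.08,.02),('hs',(.566,.119),.055,.07,.04),('jaw',(.572,.08),.026,.036,.04)):
        q=P[(np.hypot(P[...,0]-c[0],P[...,1]-c[1])<r)&(P[...,2]>lo)&(P[...,2]<hi)]
        if len(q)>3: print(n,nm,len(q),q.mean(0).round(4),(np.percentile(q,97,0)-np.percentile(q,3,0)).round(4),np.percentile(q[:,2],95).round(4))
E
python3 g.py .565 .121 .2 -82
```

```text
rails (array([0.53677504, 0.4646649 ]), np.float64(0.10444024362833167), np.float64(0.040523690865527214), np.float64(-75.49138254555152), np.float64(-162.85669750130705))
spare (array([0.4684336 , 0.16887695]), np.float64(0.05601792953981117), np.float64(0.033511877656258286), np.float64(-81.99524237790767), np.float64(-175.78310085656813))
ctpocket (array([0.59415369, 0.30789716]), np.float64(0.07199628620213397), np.float64(0.056670419880918366), np.float64(-100.69298151965977), np.float64(170.0352007972258))
seat [array([0.4345, 0.369 , 0.014 ]), array([0.4359, 0.3271, 0.014 ])]
top wt 42 [0.5669 0.1211 0.1019] [0.0135 0.0131 0.0062] 0.1049
top body 74 [0.5654 0.1221 0.0857] [0.0273 0.0263 0.008 ] 0.0878
top knob 54 [0.5767 0.0422 0.0616] [0.0144 0.0155 0.0153] 0.0662
top lever 34 [ 0.5881 -0.0372  0.0709] [0.0115 0.009  0.02  ] 0.0764
top hs 128 [0.5627 0.1168 0.0636] [0.0367 0.0493 0.0132] 0.0685
top jaw 350 [0.5728 0.0725 0.031 ] [0.0564 0.0498 0.0088] 0.0349
side wt 50 [0.5662 0.1176 0.0988] [0.0135 0.0136 0.0123] 0.1027
side body 115 [0.5666 0.1144 0.0843] [0.0263 0.0244 0.0089] 0.0874
side knob 93 [0.5769 0.0371 0.0588] [0.016 0.014 0.013] 0.0637
side lever 99 [ 0.5877 -0.0406  0.0664] [0.0127 0.0067 0.0184] 0.0739
side hs 219 [0.5648 0.1043 0.0632] [0.0361 0.0395 0.013 ] 0.0682
side jaw 314 [0.5701 0.0711 0.0303] [0.0552 0.049  0.009 ] 0.0342
at [0.2704 0.5629 0.2332] yaw -25.7 | turn rz 0.983 | then tool d [ 0.4786 -0.2302  0.0332] | F [-0.7 -1.4 -0.1] w 1.0
```

```bash
echo '[0, 0, 0, 0, 0, 0.123, 0, 0, 0, 0, 0, 0.123, 0, 0, 0, 0, 0, 0.123, 0, 0, 0, 0, 0, 0.123, 0, 0, 0, 0, 0, 0.123, 0, 0, 0, 0, 0, 0.123, 0, 0, 0, 0, 0, 0.123, 0, 0, 0, 0, 0, 0.122]' | python3 -m inch
echo '[0.036, -0.0173, 0, 0, 0, 0, 0.036, -0.0173, 0, 0, 0, 0, 0.036, -0.0173, 0, 0, 0, 0, 0.036, -0.0173, 0, 0, 0, 0, 0.036, -0.0173, 0, 0, 0, 0, 0.036, -0.0173, 0, 0, 0, 0, 0.036, -0.0173, 0, 0, 0, 0]' | python3 -m inch
echo '[0.036, -0.0173, 0.005, 0, 0, 0, 0.036, -0.0173, 0.005, 0, 0, 0, 0.036, -0.0173, 0.005, 0, 0, 0, 0.036, -0.0173, 0.005, 0, 0, 0, 0.036, -0.0173, 0.005, 0, 0, 0, 0.02, -0.01, 0.005, 0, 0, 0, 0, 0, 0, 0, 0, 0]' | python3 -m inch
python3 g.py .566 .1215 .096 -82
```

```text
time: 0.77
tcp_pos: [0.2704, 0.5631, 0.2336]
tool_rot: [3.141, -0.001, -1.437]
force: [-0.2, -0.5, 0.5]
grip_width: 1.0
grasp_force: 0.0
time: 1.35
tcp_pos: [0.4261, 0.3288, 0.234]
tool_rot: [3.141, -0.0, -1.43]
force: [-0.3, 0.5, -0.3]
grip_width: 0.996
grasp_force: 0.0
time: 1.93
tcp_pos: [0.55, 0.1423, 0.2023]
tool_rot: [3.138, -0.001, -1.436]
force: [-0.3, 0.2, -0.0]
grip_width: 1.0
grasp_force: 0.0
at [0.55   0.1423 0.2023] yaw -82.3 | turn rz -0.005 | then tool d [ 0.0228 -0.0129  0.1063] | F [-0.3  0.2 -0. ] w 1.0
```

```bash
echo '[0.0114, -0.0065, 0.01, 0, 0, 0, 0.0114, -0.0064, 0.02, 0, 0, 0, 0, 0, 0.025, 0, 0, 0, 0, 0, 0.025, 0, 0, 0, 0, 0, 0.015, 0, 0, 0, 0, 0, 0.011, 0, 0, 0, 0, 0, 0, 0, 0, 0, 0, 0, 0, 0, 0, 0]' | python3 -m inch 0.6
python3 g.py .566 .1215 .096 -82
python3 - <<'E'
from h import *
im,d=snap('side','s1'); a=im[150:250,200:333,::-1]; cv2.imwrite('pics/s1c.png',cv2.resize(a,(798,600),interpolation=cv2.INTER_CUBIC))
E
```

```text
time: 2.6
tcp_pos: [0.5651, 0.1257, 0.098]
tool_rot: [3.141, -0.001, -1.43]
force: [0.0, 0.2, 0.5]
grip_width: 0.601
grasp_force: 0.0
at [0.5651 0.1257 0.098 ] yaw -81.9 | turn rz 0.001 | then tool d [ 0.0043 -0.0003  0.002 ] | F [0.  0.2 0.5] w 0.601
```

View pics/s1c.png

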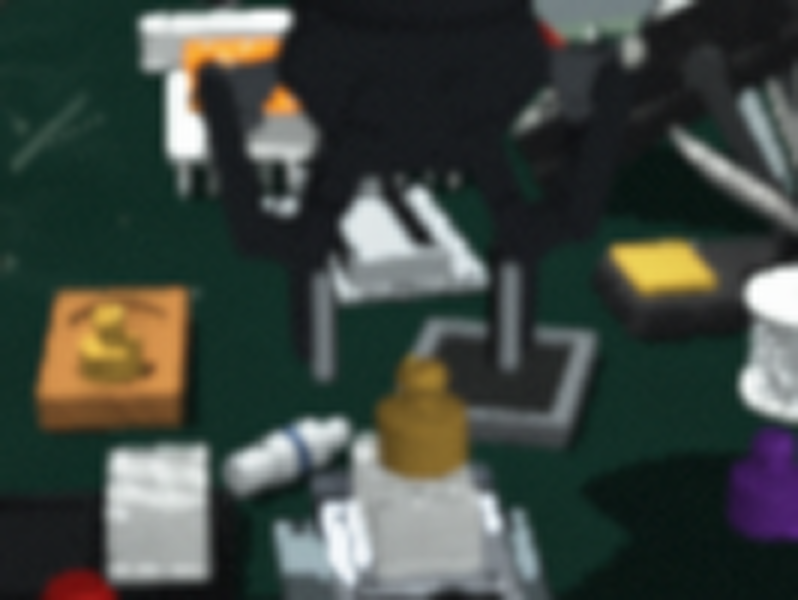

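The crop shows the open fingertips at (322,380) and (510,365), apparently level with the weight's knob top at (422,365). That is higher or farther than expected, so I check with depth.

```bash
python3 - <<'E'
from h import *
print(manip.observe()['tcp_pos'],manip.observe()['time'])
def proj(n,X):
    c=manip.camera_model(n); q=np.array(c['R'])@X+np.array(c['t']); return c['fx']*q[0]/q[2]+c['cx'],c['fy']*q[1]/q[2]+c['cy']
print(proj('side',np.array([.565,.1257,.073])))
P=cloud('side',np.load('s1.npz')['d'])
for x,y in((322,370),(322,330),(510,355),(510,320),(422,400)):
    u,v=int(200+x/6),int(150+y/6); print(x,y,P[v,u].round(4))
im,d=snap('side','s2'); print(np.abs(im.astype(int)-np.load('s1.npz')['im']).max(-1).astype(bool).sum())
im,d=snap('top','t2'); P=cloud('top',d); q=P[(np.hypot(P[...,0]-.565,P[...,1]-.125)<.09)&(P[...,2]>.06)]; print(len(q),q[:,2].max())
a=im[110:260,220:420,::-1]; cv2.imwrite('pics/t2c.png',cv2.resize(a,(800,600),interpolation=cv2.INTER_CUBIC))
E
```

```text
[0.56572739 0.12593687 0.0989276 ] 2.65
(np.float64(269.12049356531935), np.float64(222.2288928581066))
322 370 [0.5345 0.1115 0.1039]
322 330 [0.5348 0.1095 0.1175]
510 355 [0.5957 0.1212 0.1043]
510 320 [0.5955 0.1207 0.1172]
422 400 [0.5669 0.1179 0.0906]
175386
5244 0.4607221509770236
```

View pics/t2c.png

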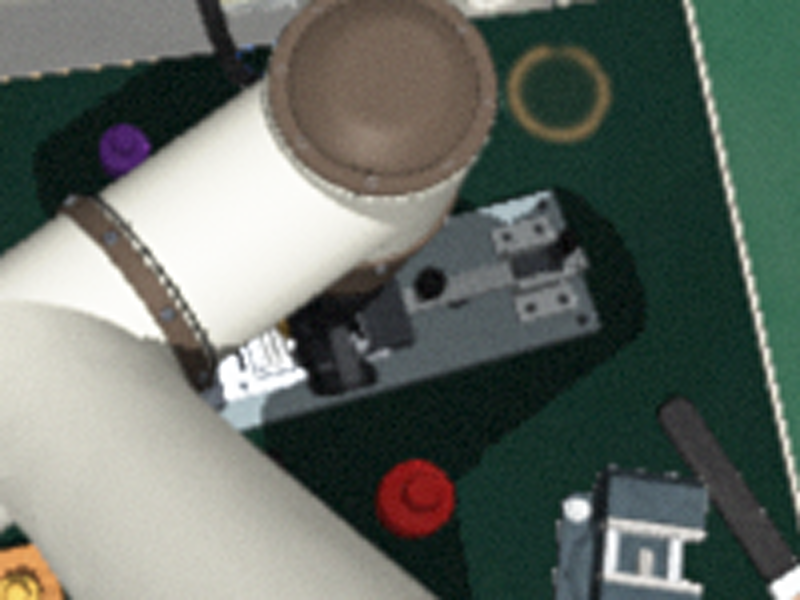

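Top view: the arm covers the stack, with the fingers over it at (340,350). Depth puts the tips near z≈0.10, against ~0.08 from the robot's numbers. I check with tip positions in the first side picture and the new one.

```bash
python3 - <<'E'
from h import *
P=cloud('side',np.load('side0.npz')['d'])
q=P[(np.hypot(P[...,0]-.27,P[...,1]-.563)<.075)&(P[...,2]>.1)&(P[...,2]<.4)]; print(np.sort(q[:,2])[:8].round(4),len(q))
for f in('s1','s2'):
    P=cloud('side',np.load(f+'.npz')['d'])
    q=P[((abs(P[...,0]-.535)<.012)|(abs(P[...,0]-.596)<.012))&(abs(P[...,1]-.118)<.02)&(P[...,2]>.07)&(P[...,2]<.2)]; print(f,np.sort(q[:,2])[:8].round(4),len(q))
print(manip.observe())
E
```

```text
[0.2449 0.2453 0.2453 0.2454 0.2454 0.2457 0.2459 0.2462] 1629
s1 [0.0998 0.0999 0.1008 0.1014 0.1015 0.102  0.1024 0.1026] 791
s2 [0.0998 0.1006 0.1006 0.1012 0.1012 0.1014 0.1024 0.1025] 782
{'time': 2.75, 'joint_positions': array([ 4.98414393e-01,  4.37264453e-01, -2.82350585e-01,  3.41517470e-04,
       -8.48349457e-01, -3.57976757e-01]), 'joint_velocities': array([-2.20270167e-04, -3.35663786e-03, -4.33460938e-03, -2.27201719e-03,
        4.48232358e-04,  7.91792512e-05]), 'effort': array([ 8.86945403e-03, -3.77287173e+01,  1.50928706e+01,  3.36194471e+00,
       -8.17093623e-04,  6.29438855e-04]), 'tcp_pos': array([0.56592888, 0.12598447, 0.09958639]), 'tool_rot': array([-3.13885037e+00,  7.51646048e-04, -1.43013220e+00]), 'force': array([-0.774393  , -0.70824797,  0.24448843]), 'ft_torque': array([-0.01037742,  0.00317451,  0.02032576]), 'grasp_force': 0.0, 'grip_width': 0.6002459259349778}
```

```bash
echo '[0.0044, 0, 0.006, 0, 0, 0, 0, 0, 0.006, 0, 0, 0, 0, 0, 0.006, 0, 0, 0, 0, 0, 0.006, 0, 0, 0, 0, 0, 0, 0, 0, 0, 0, 0, 0, 0, 0, 0]' | python3 -m inch 
python3 - <<'E'
from h import *
goal(.566,.1215,.075,-82)
im,d=snap('side','s3'); a=im[170:245,220:320,::-1]; cv2.imwrite('pics/s3c.png',cv2.resize(a,(800,600),interpolation=cv2.INTER_CUBIC))
P=cloud('side',d); q=P[((abs(P[...,0]-.535)<.012)|(abs(P[...,0]-.598)<.012))&(abs(P[...,1]-.115)<.02)&(P[...,2]>.06)&(P[...,2]<.2)]; print(np.sort(q[:,2])[:8].round(4),len(q))
E
```

```text
time: 3.25
tcp_pos: [0.5654, 0.1208, 0.0735]
tool_rot: [3.14, -0.001, -1.431]
force: [1.2, 0.7, 0.3]
grip_width: 0.6
grasp_force: 0.0
at [0.5654 0.1208 0.0735] yaw -82.0 | turn rz 0.0 | then tool d [-0.0006 -0.0007 -0.0015] | F [1.2 0.7 0.3] w 0.6
[0.0609 0.0637 0.0646 0.0648 0.0652 0.0655 0.0749 0.0756] 1025
```

View pics/s3c.png

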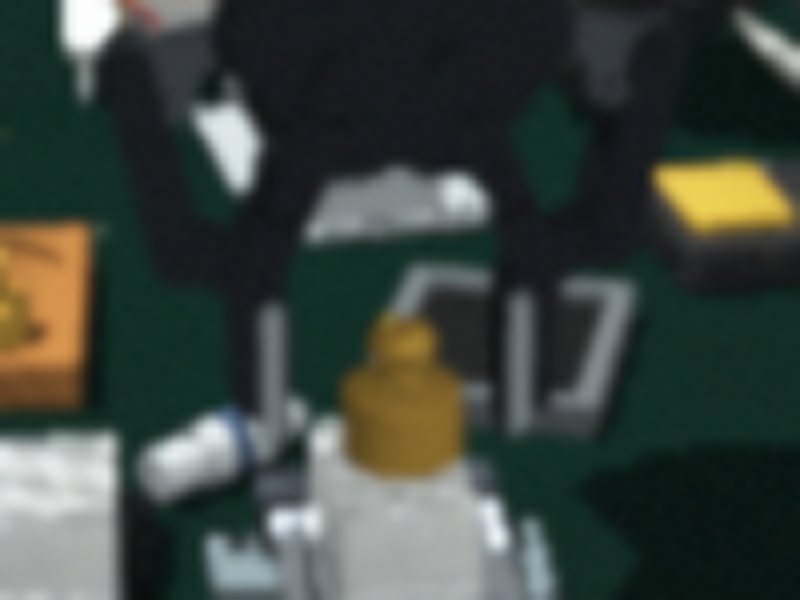

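The tips (270,445) and (518,430) bracket the brass body at (403,430), a little above its base. The grip is centred, so I close and lift.

```bash
echo '[0, 0, 0, 0, 0, 0, 0, 0, 0, 0, 0, 0, 0, 0, 0, 0, 0, 0, 0, 0, 0, 0, 0, 0, 0, 0, 0, 0, 0, 0, 0, 0, 0, 0, 0, 0]' | python3 -m inch 0.1 50
echo '[0, 0, -0.01, 0, 0, 0, 0, 0, -0.03, 0, 0, 0, 0, 0, -0.03, 0, 0, 0, 0, 0, -0.02, 0, 0, 0, 0, 0, 0, 0, 0, 0]' | python3 -m inch
python3 g.py .435 .348 .15 -86
```

```text
time: 3.8
tcp_pos: [0.5664, 0.1213, 0.0749]
tool_rot: [-3.14, 0.0, -1.43]
force: [1.2, -0.0, 3.1]
grip_width: 0.325
grasp_force: 49.3
time: 4.22
tcp_pos: [0.5677, 0.1217, 0.1692]
tool_rot: [-3.134, 0.002, -1.43]
force: [1.1, -0.2, -1.3]
grip_width: 0.326
grasp_force: 49.8
at [0.5677 0.1217 0.1692] yaw -81.9 | turn rz 0.071 | then tool d [-0.235   0.1166  0.0192] | F [ 1.1 -0.2 -1.3] w 0.326
```

```bash
echo '[-0.029, 0.0146, 0, 0, 0, 0.071, -0.03, 0.0146, 0, 0, 0, 0, -0.03, 0.0146, 0, 0, 0, 0, -0.03, 0.0146, 0, 0, 0, 0, -0.03, 0.0146, 0, 0, 0, 0, -0.03, 0.0146, 0, 0, 0, 0, -0.03, 0.0146, 0, 0, 0, 0, -0.026, 0.0144, 0.01, 0, 0, 0]' | python3 -m inch
echo '[0, 0, 0.03, 0, 0, 0, 0, 0, 0.03, 0, 0, 0, 0, 0, 0.03, 0, 0, 0, 0, 0, 0, 0, 0, 0, 0, 0, 0, 0, 0, 0]' | python3 -m inch
python3 - <<'E'
from h import *
goal(.435,.348,.02,-86); snap('top','t4'); im,d=snap('side','s4')
a=np.vstack([cv2.resize(im[180:240,195:275,::-1],(400,300),interpolation=3),]); 
t=np.load('t4.npz')['im'][220:300,160:267,::-1]; cv2.imwrite('pics/p4.png',np.hstack([a,cv2.resize(t,(400,300),interpolation=3)]))
P=cloud('side',d)
for lo,hi in((.03,.1),): pass
im=im.astype(int); yel=(im[...,0]>110)&(im[...,0]-im[...,2]>80)&(abs(P[...,1]-.34)<.04)&(abs(P[...,0]-.435)<.03)&(P[...,2]>.03); q=P[yel]; print(len(q),q.mean(0),np.percentile(q,5,0),np.percentile(q,95,0))
E
```

```text
time: 4.88
tcp_pos: [0.4302, 0.3479, 0.1548]
tool_rot: [-3.141, 0.001, -1.501]
force: [0.3, -0.2, -2.3]
grip_width: 0.325
grasp_force: 49.8
time: 5.3
tcp_pos: [0.43, 0.3446, 0.0624]
tool_rot: [3.138, -0.005, -1.502]
force: [0.2, 1.5, -1.1]
grip_width: 0.328
grasp_force: 49.8
at [0.43   0.3446 0.0624] yaw -86.0 | turn rz -0.001 | then tool d [-0.0031 -0.0052  0.0424] | F [ 0.2  1.5 -1.1] w 0.328
55 [0.43329301 0.33498465 0.07232748] [0.4276018  0.33089908 0.06041808] [0.44007453 0.34171427 0.08894961]
```

View pics/p4.png

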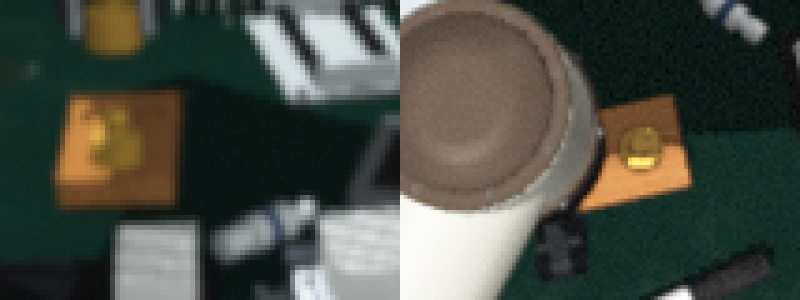

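Side view (left): the weight hangs between the fingers at (113,30), above the block. The arm hides the seat in the top view. I correct by a few mm and lower until contact.

```bash
echo '[-0.003, -0.005, 0.01, 0, 0, 0, 0, 0, 0.01, 0, 0, 0, 0, 0, 0.01, 0, 0, 0, 0, 0, 0.007, 0, 0, 0, 0, 0, 0, 0, 0, 0, 0, 0, 0, 0, 0, 0]' | python3 -m inch
echo '[0, 0, 0.002, 0, 0, 0, 0, 0, 0.002, 0, 0, 0, 0, 0, 0, 0, 0, 0, 0, 0, 0, 0, 0, 0]' | python3 -m inch
python3 g.py .435 .348 .02 -86
```

```text
time: 5.9
tcp_pos: [0.4358, 0.3491, 0.0265]
tool_rot: [3.141, -0.001, -1.502]
force: [-0.7, 0.3, -1.2]
grip_width: 0.329
grasp_force: 49.8
time: 6.23
tcp_pos: [0.436, 0.3496, 0.0234]
tool_rot: [-3.141, 0.0, -1.502]
force: [0.2, -0.7, -1.5]
grip_width: 0.327
grasp_force: 49.8
at [0.436  0.3496 0.0234] yaw -86.0 | turn rz -0.001 | then tool d [0.0015 0.0011 0.0034] | F [ 0.2 -0.7 -1.5] w 0.327
```

```bash
echo '[0.001, 0, 0.0015, 0, 0, 0, 0, 0, 0.0015, 0, 0, 0, 0, 0, 0, 0, 0, 0, 0, 0, 0, 0, 0, 0]' | python3 -m inch
echo '[0, 0, 0.001, 0, 0, 0, 0, 0, 0, 0, 0, 0, 0, 0, 0, 0, 0, 0]' | python3 -m inch
```

```text
time: 6.57
tcp_pos: [0.436, 0.3484, 0.0202]
tool_rot: [3.141, -0.0, -1.502]
force: [0.0, 0.0, -1.9]
grip_width: 0.326
grasp_force: 49.8
time: 6.82
tcp_pos: [0.4361, 0.3485, 0.0192]
tool_rot: [3.142, -0.0, -1.502]
force: [0.2, 0.0, -1.6]
grip_width: 0.326
grasp_force: 49.8
```

```bash
echo '[0, 0, 0.001, 0, 0, 0, 0, 0, 0, 0, 0, 0, 0, 0, 0, 0, 0, 0]' | python3 -m inch | grep -E 'tcp|force'
echo '[0, 0, 0.001, 0, 0, 0, 0, 0, 0, 0, 0, 0, 0, 0, 0, 0, 0, 0]' | python3 -m inch| grep -E 'tcp|force'
```

```text
tcp_pos: [0.4362, 0.3487, 0.0184]
force: [-1.0, 0.9, 0.0]
grasp_force: 50.2
tcp_pos: [0.4362, 0.3487, 0.0184]
force: [-2.0, -1.0, 6.8]
grasp_force: 50.8
```

```bash
echo '[0, 0, -0.0005, 0, 0, 0, 0, 0, 0, 0, 0, 0, 0, 0, 0, 0, 0, 0, 0, 0, 0, 0, 0, 0]' | python3 -m inch 0.6 | grep width
echo '[0, 0, -0.01, 0, 0, 0, 0, 0, -0.03, 0, 0, 0, 0, 0, -0.035, 0, 0, 0, 0, 0, -0.035, 0, 0, 0, 0, 0, -0.03, 0, 0, 0, 0, 0, 0, 0, 0, 0]' | python3 -m inch 0.9
python3 - <<'E'
from h import *
im,d=snap('top','t5'); ims,ds=snap('side','s5')
a=cv2.resize(im[150:222,255:375,::-1],(480,288),interpolation=3); b=cv2.resize(ims[180:240,195:275,::-1],(320,240),interpolation=3)
b=cv2.copyMakeBorder(b,0,48,0,0,0); cv2.imwrite('pics/p5.png',np.hstack([a,b]))
P=cloud('top',d); q=P[(np.hypot(P[...,0]-.566,P[...,1]-.119)<.045)&(P[...,2]>.052)&(P[...,2]<.07)]
print('hs top',len(q),np.median(q,0),cv2.minAreaRect((q[:,:2]*1000).astype(np.float32)))
goal(.566,.119,.15,8)
E
```

```text
grip_width: 0.6
time: 8.15
tcp_pos: [0.4391, 0.3515, 0.1657]
tool_rot: [-3.131, 0.01, -1.5]
force: [0.1, 0.2, 0.1]
grip_width: 0.901
grasp_force: 0.0
hs top 244 [0.56544588 0.11763353 0.0632698 ] ((565.3447875976562, 117.97550964355469), (34.78430938720703, 48.54027557373047), 11.406148910522461)
at [0.4364 0.3491 0.1598] yaw -86.1 | turn rz -1.642 | then tool d [0.0963 0.2459 0.0098] | F [-0.8 -0.5 -1.2] w 0.901
```

View pics/p5.png

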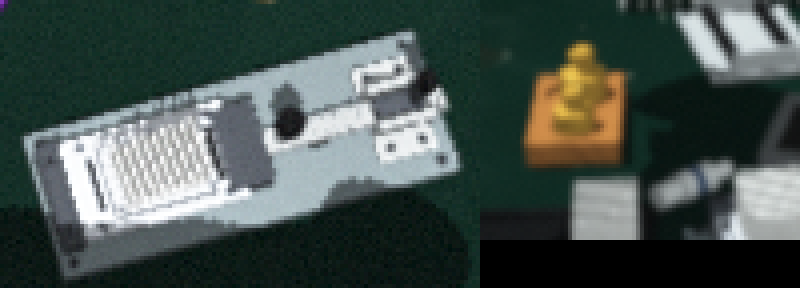

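The weight stands upright in its seat, at (582,75) in the right-hand side view. The heatsink is clear in the top view at (165,155). Next is the heatsink.

```bash
echo '[0, 0, 0, 0, 0, -0.1185, 0, 0, 0, 0, 0, -0.1185, 0, 0, 0, 0, 0, -0.1185, 0, 0, 0, 0, 0, -0.1185, 0, 0, 0, 0, 0, -0.1185, 0, 0, 0, 0, 0, -0.1185, 0, 0, 0, 0, 0, -0.1185]' | python3 -m inch |grep rot
echo '[0, 0, 0, 0, 0, -0.1185, 0, 0, 0, 0, 0, -0.1185, 0, 0, 0, 0, 0, -0.1185, 0, 0, 0, 0, 0, -0.1185, 0, 0, 0, 0, 0, -0.1185, 0, 0, 0, 0, 0, -0.1185, 0, 0, 0, 0, 0, -0.1185, 0, 0, 0, 0, 0, 0]' | python3 -m inch |grep rot
echo '[0.0135, 0.035, 0, 0, 0, 0, 0.0135, 0.035, 0, 0, 0, 0, 0.0135, 0.035, 0, 0, 0, 0, 0.0135, 0.035, 0, 0, 0, 0, 0.0135, 0.035, 0, 0, 0, 0, 0.0135, 0.035, 0, 0, 0, 0, 0.0135, 0.035, 0, 0, 0, 0, 0, 0, 0, 0, 0, 0]' | python3 -m inch |grep pos
python3 g.py .5655 .1178 .075 9
```

```text
tool_rot: [3.138, 0.0, -0.667]
tool_rot: [3.139, 0.003, 0.159]
tcp_pos: [0.5693, 0.1163, 0.1564]
at [0.5693 0.1163 0.1564] yaw 8.5 | turn rz -0.009 | then tool d [-0.0036 -0.0021  0.0814] | F [1.1 0.6 0.3] w 0.903
```

```bash
echo '[-0.0036, -0.002, 0.02, 0, 0, -0.009, 0, 0, 0.03, 0, 0, 0, 0, 0, 0.02, 0, 0, 0, 0, 0, 0.01, 0, 0, 0, 0, 0, 0, 0, 0, 0, 0, 0, 0, 0, 0, 0]' | python3 -m inch |grep pos
python3 g.py .5655 .1178 .046 9
```

```text
tcp_pos: [0.5639, 0.1228, 0.0775]
at [0.5639 0.1228 0.0775] yaw 9.5 | turn rz 0.009 | then tool d [0.0008 0.0052 0.0315] | F [ 0.5 -0.   1.4] w 0.899
```

```bash
echo '[0, 0.004, 0.01, 0, 0, 0, 0, 0, 0.01, 0, 0, 0, 0, 0, 0.005, 0, 0, 0, 0, 0, 0, 0, 0, 0, 0, 0, 0, 0, 0, 0, 0, 0, 0, 0, 0, 0]' | python3 -m inch |grep -E 'pos|force'
python3 - <<'E'
from h import *
goal(.5655,.1178,.046,9)
im,d=snap('side','s6'); goal(.5655,.1178,.046,9); cv2.imwrite('pics/s6c.png',cv2.resize(im[170:260,215:335,::-1],(800,600),interpolation=3))
E
```

```text
tcp_pos: [0.5649, 0.1189, 0.053]
force: [0.5, -0.8, 0.2]
grasp_force: 0.0
at [0.5649 0.1189 0.053 ] yaw 9.5 | turn rz 0.009 | then tool d [0.0005 0.0012 0.007 ] | F [ 0.5 -0.8  0.2] w 0.9
at [0.5649 0.119  0.0531] yaw 9.5 | turn rz 0.009 | then tool d [0.0004 0.0013 0.0071] | F [ 0.6  0.1 -0.4] w 0.902
```

View pics/s6c.png

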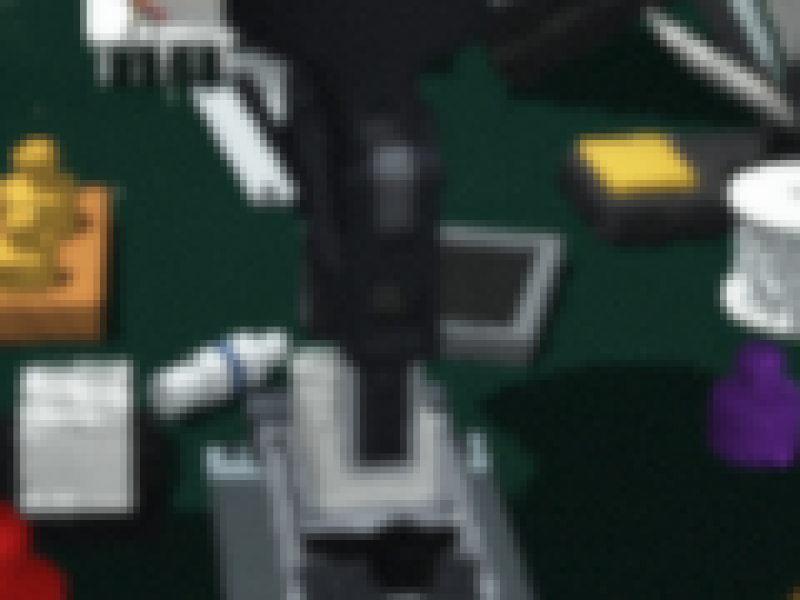

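The near finger, tip at (385,465), is in front of the heatsink's end face, which spans x 300 to 445. It is centred, so I lower and close.

```bash
echo '[0, 0.0012, 0.0035, 0, 0, 0.009, 0, 0, 0.0035, 0, 0, 0, 0, 0, 0, 0, 0, 0, 0, 0, 0, 0, 0, 0]' | python3 -m inch |grep -E 'pos|force'
echo '[0, 0, 0, 0, 0, 0, 0, 0, 0, 0, 0, 0, 0, 0, 0, 0, 0, 0, 0, 0, 0, 0, 0, 0, 0, 0, 0, 0, 0, 0]' | python3 -m inch 0.4 30
echo '[0, 0, -0.005, 0, 0, 0, 0, 0, -0.02, 0, 0, 0, 0, 0, -0.03, 0, 0, 0, 0, 0, -0.03, 0, 0, 0, 0, 0, 0, 0, 0, 0, 0, 0, 0, 0, 0, 0]' | python3 -m inch
python3 g.py .4213 .1635 .08 2.6
```

```text
tcp_pos: [0.5645, 0.1175, 0.0454]
force: [0.3, 1.2, -0.2]
grasp_force: 0.0
time: 11.97
tcp_pos: [0.5651, 0.1178, 0.0461]
tool_rot: [-3.141, -0.001, 0.157]
force: [0.3, 0.8, 2.4]
grip_width: 0.582
grasp_force: 30.9
time: 12.47
tcp_pos: [0.5656, 0.1181, 0.1329]
tool_rot: [-3.14, -0.004, 0.157]
force: [-0.3, -0.6, -2.2]
grip_width: 0.585
grasp_force: 30.9
at [0.5656 0.1181 0.1329] yaw 9.0 | turn rz 0.112 | then tool d [-0.1421 -0.0519  0.0529] | F [-0.3 -0.6 -2.2] w 0.585
```

```bash
echo '[-0.0205, -0.0074, 0, 0, 0, 0.112, -0.0203, -0.0074, 0, 0, 0, 0, -0.0203, -0.0074, 0, 0, 0, 0, -0.0203, -0.0074, 0, 0, 0, 0, -0.0203, -0.0074, 0, 0, 0, 0, -0.0203, -0.0074, 0.005, 0, 0, 0, -0.0203, -0.0075, 0.01, 0, 0, 0, 0, 0, 0, 0, 0, 0]' | python3 -m inch |grep -E 'pos|force'
echo '[0, 0, 0.015, 0, 0, 0, 0, 0, 0.02, 0, 0, 0, 0, 0, 0.015, 0, 0, 0, 0, 0, 0, 0, 0, 0, 0, 0, 0, 0, 0, 0]' | python3 -m inch |grep -E 'pos|force'
python3 - <<'E'
from h import *
goal(.4213,.1635,.0121,2.6)
im,d=snap('side','s7'); a=im[190:265,190:290,::-1]; cv2.imwrite('pics/s7c.png',np.clip(255*(cv2.resize(a,(800,600),interpolation=3)/255.)**.6,0,255))
E
```

```text
tcp_pos: [0.4146, 0.159, 0.1131]
force: [-0.3, -0.2, -1.0]
grasp_force: 30.9
tcp_pos: [0.4192, 0.16, 0.0648]
force: [0.5, -0.1, -0.6]
grasp_force: 30.9
at [0.4192 0.16   0.0648] yaw 2.6 | turn rz -0.0 | then tool d [ 0.0022 -0.0034  0.0527] | F [ 0.5 -0.1 -0.6] w 0.583[ WARN:0@0.860] global loadsave.cpp:1063 imwrite_ Unsupported depth image for selected encoder is fallbacked to CV_8U.
```

View pics/s7c.png

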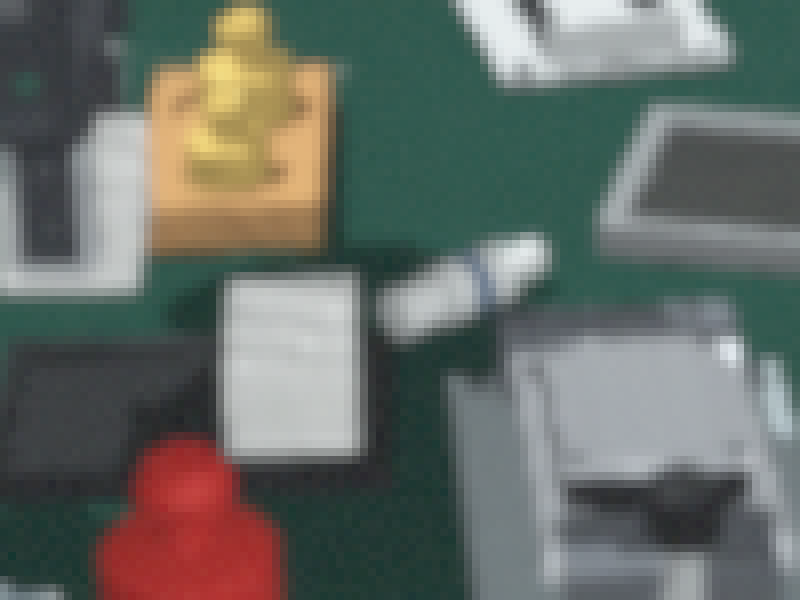

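The heatsink hangs level at (75,220), with the free pocket at (110,410) and the spare at (290,365). I cross-check the tray from this view.

```bash
python3 - <<'E'
from h import *
f=lambda x,y:(190+(x+.5)/8-.5,190+(y+.5)/8-.5)
for nm,p,z in(('outer near right',(388,487),.009),('outer near edge',(100,495),.009),('outer near edge2',(320,489),.009),('far edge',(100,340),.009),('spare bl',(224,460),.005),('spare br',(362,455),.005),('spare tl far',(222,272),.031),('spare tr far',(360,268),.031)): print(nm,onz('side',*f(*p),z).round(4))
th=np.radians(2.6);c=np.array([.4473,.1647])
for a,b in((54,-36),(0,-36),(-30,36)): print(a,b,(c+np.array([[np.cos(th),-np.sin(th)],[np.sin(th),np.cos(th)]])@[a/1000,b/1000]).round(4))
im=np.load('s7.npz')['im']; cv2.imwrite('pics/s7d.png',np.clip(255*(cv2.resize(im[225:260,170:245,::-1],(750,350),interpolation=3)/255.)**.5,0,255).astype(np.uint8))
E
```

```text
outer near right [0.5017 0.1229 0.009 ]
outer near edge [0.4287 0.1169 0.009 ]
outer near edge2 [0.4844 0.1214 0.009 ]
far edge [0.4136 0.1985 0.009 ]
spare bl [0.4566 0.1416 0.005 ]
spare br [0.4925 0.1452 0.005 ]
spare tl far [0.4492 0.1982 0.031 ]
spare tr far [0.487  0.2015 0.031 ]
54 -36 [0.5029 0.1312]
0 -36 [0.4489 0.1287]
-30 36 [0.4157 0.1993]
```

View pics/s7d.png

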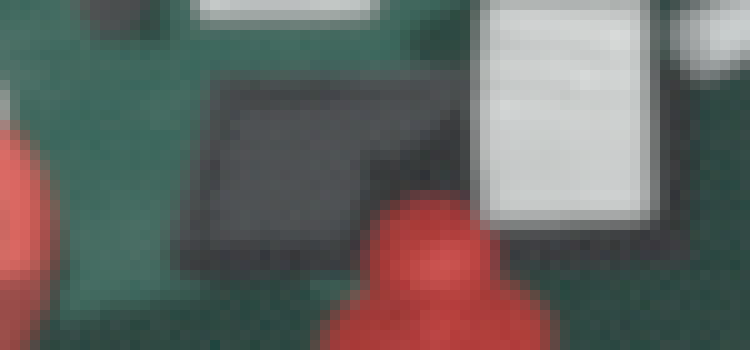

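This crop shows the pocket's rim corners at about (232,90) far-left and (203,243) near-left.

```bash
python3 - <<'E'
from h import *
f=lambda x,y:(170+(x+.5)/10-.5,225+(y+.5)/10-.5)
for nm,p,z in(('pkt far-left',(232,88),.009),('pkt near-left',(203,243),.009),('outer near-left bottom',(175,272),.0),('outer near-left top',(178,255),.009),('outer far-left',(212,74),.009)): print(nm,onz('side',*f(*p),z).round(4))
th=np.radians(2.6);c=np.array([.4473,.1647])
for a,b in((-49,31),(-49,-31),(-54,-36),(-54,36)): print(a,b,(c+np.array([[np.cos(th),-np.sin(th)],[np.sin(th),np.cos(th)]])@[a/1000,b/1000]).round(4))
E
```

```text
pkt far-left [0.394 0.192 0.009]
pkt near-left [0.4016 0.1263 0.009 ]
outer near-left bottom [0.3943 0.1294 0.    ]
outer near-left top [0.3975 0.1214 0.009 ]
outer far-left [0.3882 0.1984 0.009 ]
-49 31 [0.3969 0.1934]
-49 -31 [0.3998 0.1315]
-54 -36 [0.395  0.1263]
-54 36 [0.3917 0.1982]
```

```bash
echo '[0.002, -0.002, 0.01, 0, 0, -0.02, 0, 0, 0.015, 0, 0, 0, 0, 0, 0.01, 0, 0, 0, 0, 0, 0.01, 0, 0, 0, 0, 0, 0, 0, 0, 0, 0, 0, 0, 0, 0, 0]' | python3 -m inch |grep -E 'pos|force'
echo '[0, 0, 0.0025, 0, 0, 0, 0, 0, 0.0025, 0, 0, 0, 0, 0, 0, 0, 0, 0, 0, 0, 0, 0, 0, 0]' | python3 -m inch |grep -E 'pos|force'
python3 g.py .4215 .162 .0121 4
```

```text
tcp_pos: [0.4221, 0.163, 0.0212]
force: [-0.0, 0.3, -0.4]
grasp_force: 30.9
tcp_pos: [0.4217, 0.1629, 0.016]
force: [-0.7, 0.4, -0.3]
grasp_force: 30.9
at [0.4217 0.1629 0.016 ] yaw 3.7 | turn rz -0.005 | then tool d [-0.0003  0.0008  0.0039] | F [-0.7  0.4 -0.3] w 0.585
```

```bash
for i in 1; do :; done
echo '[0, 0, 0.002, 0, 0, 0, 0, 0, 0.001, 0, 0, 0, 0, 0, 0, 0, 0, 0, 0, 0, 0, 0, 0, 0]' | python3 -m inch |grep -E 'pos|force'
echo '[0, 0, 0.001, 0, 0, 0, 0, 0, 0, 0, 0, 0, 0, 0, 0, 0, 0, 0]' | python3 -m inch |grep -E 'pos|force'
echo '[0, 0, 0.0005, 0, 0, 0, 0, 0, 0, 0, 0, 0, 0, 0, 0, 0, 0, 0]' | python3 -m inch |grep -E 'pos|force'
```

```text
tcp_pos: [0.4215, 0.1627, 0.0126]
force: [0.5, 0.1, -0.4]
grasp_force: 30.9
tcp_pos: [0.4217, 0.1628, 0.012]
force: [-1.5, -0.0, 4.0]
grasp_force: 31.3
tcp_pos: [0.4217, 0.1629, 0.012]
force: [-3.3, -0.7, 8.3]
grasp_force: 31.8
```

```bash
echo '[0, 0, -0.0007, 0, 0, 0, 0, 0, 0, 0, 0, 0, 0, 0, 0, 0, 0, 0, 0, 0, 0, 0, 0, 0]' | python3 -m inch 0.85 | grep width
echo '[0, 0, -0.01, 0, 0, 0, 0, 0, -0.02, 0, 0, 0, 0, 0, -0.03, 0, 0, 0, 0, 0, -0.03, 0, 0, 0, 0, 0, -0.02, 0, 0, 0, 0, 0, 0, 0, 0, 0]' | python3 -m inch|grep pos
echo '[0, 0, 0, 0, 0, 0.1245, 0, 0, 0, 0, 0, 0.1245, 0, 0, 0, 0, 0, 0.1245, 0, 0, 0, 0, 0, 0.1245, 0, 0, 0, 0, 0, 0.1245, 0, 0, 0, 0, 0, 0.1245]' | python3 -m inch |grep rot
echo '[0, 0, 0, 0, 0, 0.1245, 0, 0, 0, 0, 0, 0.1245, 0, 0, 0, 0, 0, 0.1245, 0, 0, 0, 0, 0, 0.1245, 0, 0, 0, 0, 0, 0.1245, 0, 0, 0, 0, 0, 0.1245, 0, 0, 0, 0, 0, 0]' | python3 -m inch |grep rot
python3 - <<'E'
from h import *
im,d=snap('top','t8'); ims,ds=snap('side','s8')
b=np.clip(255*(cv2.resize(ims[190:265,160:260,::-1],(400,300),interpolation=3)/255.)**.6,0,255).astype(np.uint8)
cv2.imwrite('pics/p8.png',np.hstack([cv2.resize(im[150:225,265:365,::-1],(400,300),interpolation=3),b]))
for n,D in(('top',d),('side',ds)):
    P=cloud(n,D)
    q=P[(np.hypot(P[...,0]-.567,P[...,1]-.118)<.045)&(P[...,2]>.034)&(P[...,2]<.044)]
    if len(q)>5: print(n,'conv top',len(q),np.median(q,0),q.mean(0),cv2.minAreaRect((q[:,:2]*1000).astype(np.float32)))
    q=P[(np.hypot(P[...,0]-.4215,P[...,1]-.163)<.035)&(P[...,2]>.024)&(P[...,2]<.05)]
    if len(q)>5: print(n,'hs',len(q),np.median(q,0),q.mean(0),q[:,2].std(),cv2.minAreaRect((q[:,:2]*1000).astype(np.float32)))
goal(.567,.118,.08,-82)
E
```

```text
grip_width: 0.849
tcp_pos: [0.424, 0.1645, 0.126]
tool_rot: [3.14, 0.001, -0.688]
tool_rot: [3.14, -0.001, -1.431]
top conv top 527 [0.56735303 0.11704878 0.04005839] [0.56756403 0.11721431 0.04000131] ((567.9091796875, 115.3046646118164), (47.11174392700195, 80.86621856689453), 9.210732460021973)
side conv top 395 [0.56561997 0.11271475 0.03949744] [0.56642146 0.11369116 0.0393618 ] ((566.4445190429688, 118.04700469970703), (46.30750274658203, 65.52433013916016), 8.854052543640137)
side hs 236 [0.42190676 0.15676407 0.03078887] [0.42247882 0.15820908 0.03024696] 0.002067756019769946 ((429.7861328125, 163.4368133544922), (51.70146560668945, 51.69654846191406), 6.653110504150391)
at [0.4212 0.1625 0.1212] yaw -81.7 | turn rz 0.005 | then tool d [ 0.0644 -0.1381  0.0412] | F [-0.5  0.7 -0.2] w 0.85
```

View pics/p8.png

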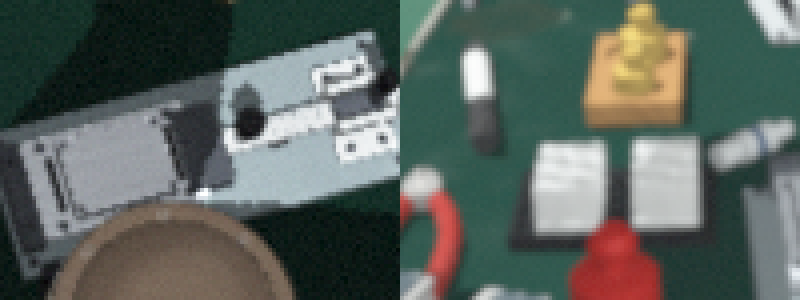

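The heatsink stands upright in the free pocket (right view, (570,185)). The converter is clear at (115,165) in the left view. I go for the converter.

```bash
echo '[0.016, -0.0345, 0, 0, 0, -0.008, 0.016, -0.0345, 0, 0, 0, 0, 0.016, -0.0345, 0.01, 0, 0, 0, 0.0165, -0.0345, 0.01, 0, 0, 0, 0, 0, 0.02, 0, 0, 0, 0, 0, 0, 0, 0, 0, 0, 0, 0, 0, 0, 0]' | python3 -m inch |grep pos
python3 g.py .5672 .1175 .045 -81
```

```text
tcp_pos: [0.5664, 0.1185, 0.0802]
at [0.5664 0.1185 0.0802] yaw -81.4 | turn rz -0.006 | then tool d [ 0.0011 -0.0007  0.0352] | F [-0.1  0.1  0.7] w 0.849
```

```bash
echo '[0.001, 0, 0.015, 0, 0, -0.006, 0, 0, 0.01, 0, 0, 0, 0, 0, 0.01, 0, 0, 0, 0, 0, 0.007, 0, 0, 0, 0, 0, 0.005, 0, 0, 0, 0, 0, 0, 0, 0, 0, 0, 0, 0, 0, 0, 0]' | python3 -m inch |grep -E 'pos|force'
python3 g.py .5672 .1175 .032 -81
```

```text
tcp_pos: [0.5677, 0.1185, 0.035]
force: [-0.1, 0.6, -0.1]
grasp_force: 0.0
at [0.5677 0.1185 0.035 ] yaw -81.0 | turn rz -0.0 | then tool d [0.0009 0.0007 0.003 ] | F [-0.1  0.6 -0.1] w 0.852
```

```bash
echo '[0.0005, 0.0005, 0.0025, 0, 0, 0, 0, 0, 0, 0, 0, 0, 0, 0, 0, 0, 0, 0]' | python3 -m inch |grep -E 'pos|force'
echo '[0, 0, 0, 0, 0, 0, 0, 0, 0, 0, 0, 0, 0, 0, 0, 0, 0, 0, 0, 0, 0, 0, 0, 0, 0, 0, 0, 0, 0, 0]' | python3 -m inch 0.4 40
echo '[0, 0, -0.003, 0, 0, 0, 0, 0, -0.007, 0, 0, 0, 0, 0, -0.02, 0, 0, 0, 0, 0, -0.02, 0, 0, 0, 0, 0, -0.02, 0, 0, 0, 0, 0, 0, 0, 0, 0, 0, 0, 0, 0, 0, 0]' | python3 -m inch
python3 - <<'E'
from h import *
goal(.594,.3078,.08,-100.5)
ims,ds=snap('side','s9'); cv2.imwrite('pics/s9.png',cv2.resize(ims[150:250,215:348,::-1],(798,600),interpolation=3))
E
```

```text
tcp_pos: [0.5674, 0.1178, 0.0326]
force: [-0.3, 0.2, 0.5]
grasp_force: 0.0
time: 19.12
tcp_pos: [0.5678, 0.1179, 0.033]
tool_rot: [-3.14, 0.0, -1.415]
force: [-0.5, -0.5, 3.2]
grip_width: 0.523
grasp_force: 41.7
time: 19.7
tcp_pos: [0.5676, 0.118, 0.1035]
tool_rot: [-3.139, 0.001, -1.415]
force: [-0.2, 0.3, -1.3]
grip_width: 0.522
grasp_force: 41.3
at [0.5676 0.118  0.1035] yaw -81.1 | turn rz 0.339 | then tool d [-0.1914  0.0086  0.0235] | F [-0.2  0.3 -1.3] w 0.522
```

View pics/s9.png

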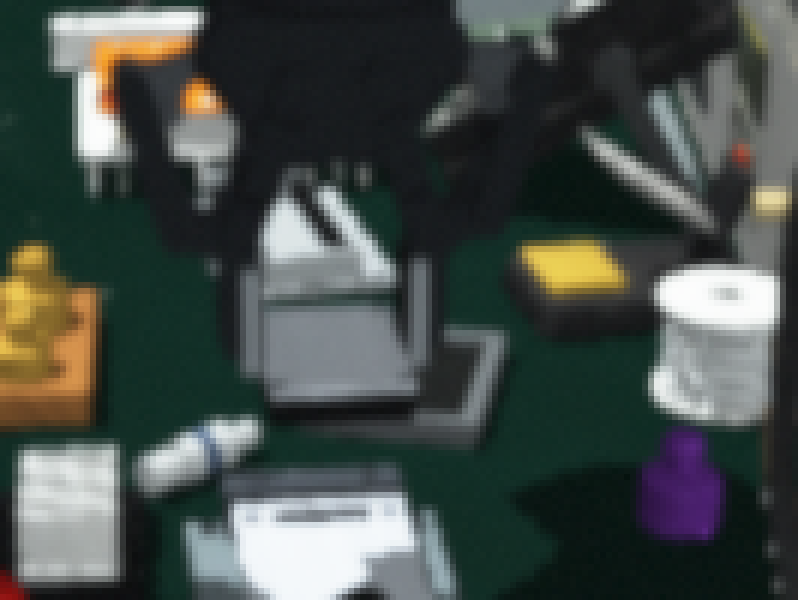

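The converter is held level between the fingers at (340,350). I carry it to the grey tray.

```bash
echo '[0, 0, 0, 0, 0, 0.113, 0, 0, 0, 0, 0, 0.113, 0, 0, 0, 0, 0, 0.113, -0.03, 0.0014, 0, 0, 0, 0, -0.04, 0.0018, 0, 0, 0, 0, -0.04, 0.0018, 0, 0, 0, 0, -0.04, 0.0018, 0, 0, 0, 0, -0.04, 0.0018, 0, 0, 0, 0]' | python3 -m inch |grep pos
echo '[0, 0, 0.015, 0, 0, 0, 0, 0, 0.015, 0, 0, 0, 0, 0, 0.015, 0, 0, 0, 0, 0, 0.01, 0, 0, 0, 0, 0, 0, 0, 0, 0, 0, 0, 0, 0, 0, 0]' | python3 -m inch |grep -E 'pos|force'
python3 g.py .594 .3078 .0125 -100.5
```

```text
tcp_pos: [0.5925, 0.3071, 0.1003]
tcp_pos: [0.5929, 0.3055, 0.046]
force: [0.4, 0.2, -0.8]
grasp_force: 41.2
at [0.5929 0.3055 0.046 ] yaw -100.5 | turn rz 0.0 | then tool d [-0.0025 -0.0006  0.0335] | F [ 0.4  0.2 -0.8] w 0.524
```

```bash
echo '[-0.002, 0, 0.01, 0, 0, 0, 0, 0, 0.01, 0, 0, 0, 0, 0, 0.006, 0, 0, 0, 0, 0, 0.003, 0, 0, 0, 0, 0, 0, 0, 0, 0, 0, 0, 0, 0, 0, 0]' | python3 -m inch |grep -E 'pos|force'
echo '[0, 0, 0.0015, 0, 0, 0, 0, 0, 0.0015, 0, 0, 0, 0, 0, 0, 0, 0, 0, 0, 0, 0, 0, 0, 0]' | python3 -m inch |grep -E 'pos|force'
python3 g.py .594 .3078 .0125 -100.5
```

```text
tcp_pos: [0.5939, 0.3081, 0.0183]
force: [0.6, -0.4, -0.8]
grasp_force: 41.3
tcp_pos: [0.5938, 0.3081, 0.0155]
force: [-0.2, 0.1, -0.8]
grasp_force: 41.3
at [0.5938 0.3081 0.0155] yaw -100.5 | turn rz 0.0 | then tool d [ 0.0003 -0.0003  0.003 ] | F [-0.2  0.1 -0.8] w 0.524
```

```bash
echo '[0, 0, 0.0015, 0, 0, 0, 0, 0, 0, 0, 0, 0, 0, 0, 0, 0, 0, 0]' | python3 -m inch |grep -E 'pos|force'
echo '[0, 0, 0.001, 0, 0, 0, 0, 0, 0, 0, 0, 0, 0, 0, 0, 0, 0, 0]' | python3 -m inch |grep -E 'pos|force'
echo '[0, 0, 0.0007, 0, 0, 0, 0, 0, 0, 0, 0, 0, 0, 0, 0, 0, 0, 0]' | python3 -m inch |grep -E 'pos|force'
```

```text
tcp_pos: [0.5938, 0.3081, 0.0139]
force: [0.2, 0.3, -1.0]
grasp_force: 41.3
tcp_pos: [0.594, 0.3082, 0.0131]
force: [0.1, -0.5, -0.1]
grasp_force: 41.3
tcp_pos: [0.594, 0.3082, 0.013]
force: [-1.7, -0.4, 5.3]
grasp_force: 41.8
```

```bash
echo '[0, 0, -0.0007, 0, 0, 0, 0, 0, 0, 0, 0, 0, 0, 0, 0, 0, 0, 0, 0, 0, 0, 0, 0, 0]' | python3 -m inch 0.85 | grep width
echo '[0, 0, -0.01, 0, 0, 0, 0, 0, -0.02, 0, 0, 0, 0, 0, -0.03, 0, 0, 0, 0, 0, -0.03, 0, 0, 0, 0, 0, -0.02, 0, 0, 0, 0, 0, 0, 0, 0, -0.115, 0, 0, 0, 0, 0, -0.115, 0, 0, 0, 0, 0, -0.115]' | python3 -m inch|grep pos
echo '[0.04, 0, 0, 0, 0, 0, 0.04, 0, 0, 0, 0, 0, 0.04, 0, 0, 0, 0, 0, 0.04, 0, 0, 0, 0, 0, 0.04, 0, 0, 0, 0, 0, 0.04, 0, 0, 0, 0, 0, 0.04, 0, 0, 0, 0, 0, 0.02, 0, 0, 0, 0, 0]' | python3 -m inch 0 |grep pos
python3 - <<'E'
from h import *
goal(.5835,-.0073,.057,-81.5)
im,d=snap('top','t10'); ims,ds=snap('side','s10')
for n,D in(('top',d),('side',ds)):
    P=cloud(n,D)
    q=P[(np.hypot(P[...,0]-.594,P[...,1]-.308)<.045)&(P[...,2]>.0145)&(P[...,2]<.03)]
    if len(q)>5: print(n,'conv',len(q),np.median(q,0),np.percentile(q[:,2],[5,95]),cv2.minAreaRect((q[:,:2]*1000).astype(np.float32)))
E
```

```text
grip_width: 0.85
tcp_pos: [0.594, 0.3083, 0.1245]
tcp_pos: [0.6424, 0.008, 0.1237]
at [0.6424 0.008  0.1237] yaw -80.9 | turn rz 0.011 | then tool d [0.0064 0.0605 0.0667] | F [0.7 0.3 0.5] w -0.001
top conv 524 [0.59253406 0.30706886 0.02003885] [0.01633412 0.0233254 ] ((594.7223510742188, 306.14300537109375), (72.45732116699219, 68.89588928222656), 58.56425476074219)
side conv 237 [0.5906278  0.30158295 0.01958647] [0.01575099 0.02089025] ((591.6383666992188, 308.17767333984375), (66.57902526855469, 46.16694259643555), 78.97445678710938)
```

```bash
echo '[0.003, 0.03, 0, 0, 0, 0.011, 0.0034, 0.03, 0, 0, 0, 0, 0, 0, 0.015, 0, 0, 0, 0, 0, 0.015, 0, 0, 0, 0, 0, 0, 0, 0, 0, 0, 0, 0, 0, 0, 0]' | python3 -m inch |grep pos
python3 - <<'E'
from h import *
goal(.5835,-.0073,.057,-81.5)
ims,ds=snap('side','s11'); cv2.imwrite('pics/s11.png',cv2.resize(ims[190:320,235:408,::-1],(798,600),interpolation=3))
E
```

```text
tcp_pos: [0.5837, -0.003, 0.093]
at [ 0.5837 -0.003   0.093 ] yaw -81.3 | turn rz 0.004 | then tool d [0.0042 0.0009 0.036 ] | F [0.7 0.5 0.4] w -0.002
```

View pics/s11.png

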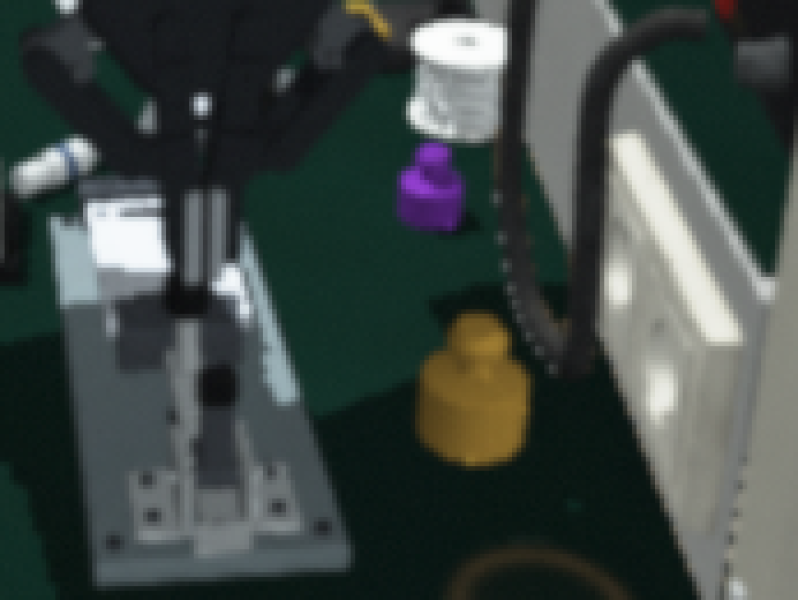

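The closed fingers, tip near (205,290), stand behind the lever, whose black top is at (218,385). I lower and push towards -y.

```bash
echo '[0, 0, 0.015, 0, 0, 0, 0, 0, 0.015, 0, 0, 0, 0, 0, 0.006, 0, 0, 0, 0, 0, 0, 0, 0, 0, 0, 0, 0, 0, 0, 0]' | python3 -m inch |grep -E 'pos|force'
echo '[0.006, 0, 0, 0, 0, 0, 0.006, 0, 0, 0, 0, 0, 0.005, 0, 0, 0, 0, 0, 0.004, 0, 0, 0, 0, 0, 0, 0, 0, 0, 0, 0]' | python3 -m inch |grep -E 'pos|force'
echo '[0.004, 0, 0, 0, 0, 0, 0.004, 0, 0, 0, 0, 0, 0, 0, 0, 0, 0, 0]' | python3 -m inch |grep -E 'pos|force'
```

```text
tcp_pos: [0.5846, -0.0034, 0.0575]
force: [-0.0, -0.2, 0.4]
grasp_force: 0.0
tcp_pos: [0.5874, -0.0253, 0.0573]
force: [-0.1, 0.2, 0.2]
grasp_force: 0.0
tcp_pos: [0.5883, -0.0329, 0.0568]
force: [-0.2, 0.6, 0.1]
grasp_force: 0.0
```

```bash
echo '[0.004, 0, 0, 0, 0, 0, 0.004, 0, 0, 0, 0, 0, 0, 0, 0, 0, 0, 0]' | python3 -m inch |grep -E 'pos|force'
echo '[0.004, 0, 0, 0, 0, 0, 0.004, 0, 0, 0, 0, 0, 0, 0, 0, 0, 0, 0]' | python3 -m inch |grep -E 'pos|force'
python3 - <<'E'
from h import *
ims,ds=snap('side','s12'); cv2.imwrite('pics/s12.png',cv2.resize(ims[220:320,240:373,::-1],(532,400),interpolation=3))
E
```

```text
tcp_pos: [0.5894, -0.0407, 0.0567]
force: [-0.5, 0.3, -0.6]
grasp_force: 0.2
tcp_pos: [0.5909, -0.0489, 0.0571]
force: [-0.2, -0.2, 0.3]
grasp_force: 0.0
```

View pics/s12.png

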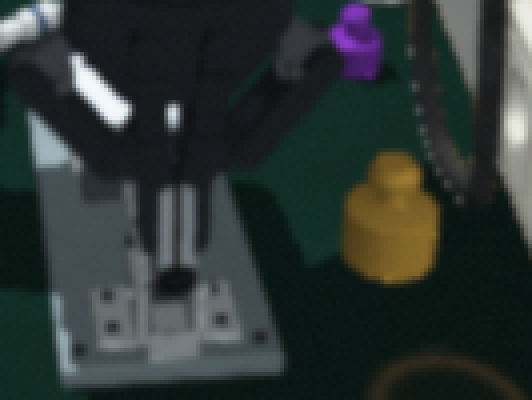

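The lever now leans hard towards the camera, its black top at (175,278), with the fingers behind it. My geometry gives about 0.8 rad of tilt. I have now viewed more pictures than the allowed 14, so from here I use numeric checks only. Next is the knob.

```bash
echo '[-0.01, 0, 0, 0, 0, 0, -0.01, 0, -0.02, 0, 0, 0, -0.03, 0, -0.03, 0, 0, 0, -0.04, 0, 0, 0, 0, 0, 0, 0, 0, 0, 0, 0, 0, 0, 0, 0, 0, 0]' | python3 -m inch 0.6 |grep -E 'pos|force'
python3 - <<'E'
from h import *
goal(.577,.0415,.052,-81.5)
im,d=snap('top','t13'); ims,ds=snap('side','s13')
for n,D in(('top',d),('side',ds)):
    P=cloud(n,D)
    for nm,c,lo,hi,r in(('lever',(.592,-.06),.038,.08,.03),('knob',(.577,.0415),.05,.068,.02)):
        q=P[(np.hypot(P[...,0]-c[0],P[...,1]-c[1])<r)&(P[...,2]>lo)&(P[...,2]<hi)]
        if len(q)>3: print(n,nm,len(q),q.mean(0).round(4),q.min(0).round(4),q.max(0).round(4))
E
```

```text
tcp_pos: [0.5769, 0.0428, 0.107]
force: [-0.5, -0.3, -0.3]
grasp_force: 0.0
at [0.5769 0.0428 0.107 ] yaw -81.1 | turn rz 0.006 | then tool d [0.0013 0.0001 0.055 ] | F [-0.5 -0.3 -0.3] w 0.601
top lever 86 [ 0.591  -0.0553  0.052 ] [ 0.5777 -0.0706  0.0387] [ 0.5988 -0.0323  0.0656]
top knob 54 [0.5767 0.0424 0.0621] [0.5696 0.0329 0.0508] [0.5848 0.0495 0.0675]
side lever 75 [ 0.5904 -0.0614  0.0549] [ 0.5812 -0.0721  0.0381] [ 0.5978 -0.0302  0.0631]
side knob 95 [0.5768 0.0369 0.0587] [0.5684 0.0311 0.0501] [0.5845 0.0499 0.0645]
```

```bash
echo '[0.001, 0, 0.02, 0, 0, 0.006, 0, 0, 0.02, 0, 0, 0, 0, 0, 0.01, 0, 0, 0, 0, 0, 0.005, 0, 0, 0, 0, 0, 0, 0, 0, 0, 0, 0, 0, 0, 0, 0]' | python3 -m inch |grep -E 'pos|force'
echo '[0, 0, 0, 0, 0, 0, 0, 0, 0, 0, 0, 0, 0, 0, 0, 0, 0, 0, 0, 0, 0, 0, 0, 0, 0, 0, 0, 0, 0, 0]' | python3 -m inch 0.05 40
echo '[0.005, 0, 0, 0, 0, 0, 0.005, 0, 0, 0, 0, 0, 0.005, 0, 0, 0, 0, 0, 0.005, 0, 0, 0, 0, 0, 0, 0, 0, 0, 0, 0]' | python3 -m inch
```

```text
tcp_pos: [0.5778, 0.0389, 0.0515]
force: [-0.1, 0.2, 0.6]
grasp_force: 0.0
time: 27.97
tcp_pos: [0.5788, 0.0396, 0.0525]
tool_rot: [-3.138, 0.0, -1.425]
force: [2.4, -0.6, 2.4]
grip_width: 0.186
grasp_force: 39.2
time: 28.38
tcp_pos: [0.5817, 0.0189, 0.0525]
tool_rot: [-3.138, -0.0, -1.426]
force: [1.8, -0.7, 5.4]
grip_width: 0.183
grasp_force: 39.4
```

```bash
echo '[0.005, 0, 0, 0, 0, 0, 0.005, 0, 0, 0, 0, 0, 0.005, 0, 0, 0, 0, 0, 0.003, 0, 0, 0, 0, 0, 0, 0, 0, 0, 0, 0]' | python3 -m inch |grep -E 'pos|force'
echo '[0.001, 0, 0, 0, 0, 0, 0.001, 0, 0, 0, 0, 0, 0.001, 0, 0, 0, 0, 0, 0, 0, 0, 0, 0, 0, 0, 0, 0, 0, 0, 0]' | python3 -m inch|grep -E 'pos|force'
```

```text
tcp_pos: [0.5842, 0.0011, 0.0525]
force: [1.9, 0.8, 4.6]
grasp_force: 39.4
tcp_pos: [0.5843, -0.0001, 0.0525]
force: [-0.2, 6.4, 6.3]
grasp_force: 39.6
```

```bash
echo '[0.001, 0, 0, 0, 0, 0, 0, 0, 0, 0, 0, 0, 0, 0, 0, 0, 0, 0]' | python3 -m inch|grep -E 'pos|force'
```

```text
tcp_pos: [0.5844, -0.0002, 0.0525]
force: [-0.7, 10.0, 7.1]
grasp_force: 39.6
```

```bash
echo '[-0.001, 0, 0, 0, 0, 0, 0, 0, 0, 0, 0, 0, 0, 0, 0, 0, 0, 0, 0, 0, 0, 0, 0, 0]' | python3 -m inch 0.5|grep -E 'pos|width'
echo '[0, 0, -0.02, 0, 0, 0, 0, 0, -0.03, 0, 0, 0, -0.04, 0, -0.01, 0, 0, 0, -0.04, 0, 0, 0, 0, 0, -0.039, 0, 0, 0, 0, 0, 0, 0, 0, 0, 0, 0, 0, 0, 0, 0, 0, 0]' | python3 -m inch 1.0|grep -E 'pos|width'
python3 - <<'E'
from h import *
im,d=snap('top','t14'); ims,ds=snap('side','s14')
for n,D in(('top',d),('side',ds)):
    P=cloud(n,D)
    for nm,c,lo,hi,r in(('carrier',(.567,.118),.021,.031,.06),('lever',(.592,-.06),.045,.08,.03),('knob',(.5835,.001),.05,.068,.02),('jaw?',(.575,.07),.028,.036,.035)):
        q=P[(np.hypot(P[...,0]-c[0],P[...,1]-c[1])<r)&(P[...,2]>lo)&(P[...,2]<hi)]
        if len(q)>5: print(n,nm,len(q),q.mean(0).round(4),np.percentile(q,2,0).round(4),np.percentile(q,98,0).round(4),cv2.minAreaRect((q[:,:2]*1000).astype(np.float32)) if nm=='carrier' else '')
goal(.5672,.118,.05,-81.5)
E
```

```text
tcp_pos: [0.5822, -0.0021, 0.0506]
grip_width: 0.503
tcp_pos: [0.5654, 0.1178, 0.111]
grip_width: 0.996
top carrier 325 [0.5527 0.1286 0.0272] [0.5352 0.0794 0.0236] [0.5758 0.1599 0.0306] ((557.8633422851562, 117.98490905761719), (39.77555465698242, 97.4868392944336), 14.745234489440918)
top lever 63 [ 0.5916 -0.0598  0.0559] [ 0.5861 -0.0698  0.0455] [ 0.5982 -0.0489  0.0642] 
top knob 55 [0.5827 0.0027 0.0619] [ 0.576  -0.0056  0.0518] [0.5902 0.0095 0.0675] 
top jaw? 27 [0.5746 0.0486 0.0317] [0.5498 0.0355 0.0289] [0.5934 0.0991 0.0345] 
side carrier 908 [0.5667 0.116  0.0267] [0.5354 0.0671 0.0223] [0.5983 0.1727 0.0302] ((566.6810913085938, 122.06881713867188), (60.54019546508789, 110.28385162353516), 8.269192695617676)
side lever 61 [ 0.5912 -0.0674  0.0584] [ 0.5843 -0.0711  0.0465] [ 0.5978 -0.0557  0.0631] 
side knob 109 [ 0.5825 -0.0023  0.0586] [ 0.5742 -0.0076  0.0507] [0.5911 0.0076 0.0637] 
side jaw? 45 [0.5733 0.0737 0.0295] [0.5557 0.0363 0.028 ] [0.594  0.0879 0.0312] 
at [0.5656 0.1158 0.1109] yaw -81.7 | turn rz -0.004 | then tool d [-0.0019 -0.0019  0.0609] | F [-0.1  1.1  0.3] w 0.998
```

```bash
echo '[-0.002, -0.001, 0.02, 0, 0, 0, 0, 0, 0.03, 0, 0, 0, 0, 0, 0.02, 0, 0, 0, 0, 0, 0.01, 0, 0, 0, 0, 0, 0, 0, 0, 0, 0, 0, 0, 0, 0, 0]' | python3 -m inch|grep -E 'pos|force'
python3 g.py .567 .118 .013 -81.5
```

```text
tcp_pos: [0.5672, 0.1176, 0.0313]
force: [0.1, -0.3, 0.3]
grasp_force: 0.0
at [0.5672 0.1176 0.0313] yaw -81.8 | turn rz -0.004 | then tool d [-0.0004  0.0001  0.0183] | F [ 0.1 -0.3  0.3] w 0.999
```

```bash
echo '[0, 0, 0.01, 0, 0, 0, 0, 0, 0.005, 0, 0, 0, 0, 0, 0.003, 0, 0, 0, 0, 0, 0, 0, 0, 0, 0, 0, 0, 0, 0, 0]' | python3 -m inch|grep -E 'pos|force'
echo '[0, 0, 0, 0, 0, 0, 0, 0, 0, 0, 0, 0, 0, 0, 0, 0, 0, 0, 0, 0, 0, 0, 0, 0, 0, 0, 0, 0, 0, 0]' | python3 -m inch 0.5 50
echo '[0, 0, -0.002, 0, 0, 0, 0, 0, -0.004, 0, 0, 0, 0, 0, -0.01, 0, 0, 0, 0, 0, 0, 0, 0, 0, 0, 0, 0, 0, 0, 0]' | python3 -m inch
```

```text
tcp_pos: [0.5669, 0.1187, 0.0135]
force: [-0.7, -0.4, 0.2]
grasp_force: 0.0
time: 31.82
tcp_pos: [0.5675, 0.119, 0.0143]
tool_rot: [-3.14, 0.0, -1.425]
force: [-1.0, 0.8, 5.7]
grip_width: 0.685
grasp_force: 54.3
time: 32.23
tcp_pos: [0.5672, 0.1188, 0.0301]
tool_rot: [-3.14, 0.001, -1.426]
force: [0.6, -0.3, -0.9]
grip_width: 0.688
grasp_force: 53.8
```

```bash
echo '[0, 0, -0.01, 0, 0, 0, 0, 0, -0.02, 0, 0, 0, 0, 0, -0.02, 0, 0, 0, 0, 0, -0.02, 0, 0, 0, 0, 0, 0, 0, 0, 0, 0, 0, 0, 0, 0, 0]' | python3 -m inch|grep -E 'pos|force'
python3 - <<'E'
from h import *
im,d=snap('top','t15'); ims,ds=snap('side','s15')
z0=manip.observe()['tcp_pos'][2]-.0143+.026
P=cloud('side',ds); q=P[(np.hypot(P[...,0]-.567,P[...,1]-.118)<.065)&(abs(P[...,2]-z0)<.006)]
print('carrier top exp z',z0,len(q),q.mean(0),np.percentile(q[:,2],[3,97]),cv2.minAreaRect((q[:,:2]*1000).astype(np.float32)))
A=np.c_[q[:,:2],np.ones(len(q))]; print('tilt',np.linalg.lstsq(A,q[:,2],rcond=None)[0][:2])
im0=np.load('top0.npz')
for n,D in(('top',im0['d']),('top',d),('side',np.load('side0.npz')['d']),('side',np.load('s14.npz')['d'])):
    P=cloud(n,D); m=(np.hypot(P[...,0]-.538,P[...,1]-.465)<.09)
    u=np.array([np.sin(np.radians(-16.7)),np.cos(np.radians(-16.7))]); 
    s=(P[...,:2]-[.5375,.4648])@u; w=(P[...,:2]-[.5375,.4648])@[u[1],-u[0]]
    for nm,mm in(('+stop',(s>.05)&(s<.075)),('-stop',(s<-.05)&(s>-.075)),('rails',abs(s)<.045)):
        k=m&mm&(abs(w)<.035)&((P[...,2]>.0155)&(P[...,2]<.026) if nm!='rails' else (P[...,2]>.011)&(P[...,2]<.018))
        if k.sum()>5: print(n,nm,k.sum(),P[k].mean(0).round(4),'s',np.percentile(s[k],[5,50,95]).round(4),'w',np.percentile(w[k],[3,50,97]).round(4))
goal(.5375,.4648,.09,-73.5)
E
```

```text
tcp_pos: [0.5673, 0.119, 0.1007]
force: [-0.9, -0.8, -1.4]
grasp_force: 53.9
carrier top exp z 0.11030292607012313 847 [0.56632864 0.10716229 0.11131528] [0.10578022 0.11477703] ((564.5946655273438, 117.06057739257812), (84.32329559326172, 102.16845703125), 8.519845962524414)
tilt [-0.00248993  0.02448776]
top +stop 55 [0.5242 0.5238 0.0207] s [0.0566 0.0588 0.0739] w [-0.022   0.0057  0.0322]
top -stop 45 [0.5517 0.4101 0.0204] s [-0.0591 -0.0569 -0.0509] w [-0.0239 -0.0029  0.0212]
top rails 257 [0.5382 0.4648 0.0148] s [-0.0405 -0.0001  0.0395] w [-0.0229  0.0157  0.0242]
top +stop 59 [0.5243 0.5241 0.0204] s [0.0562 0.0587 0.0744] w [-0.0224  0.0053  0.0321]
top -stop 41 [0.5531 0.4104 0.0211] s [-0.059  -0.057  -0.0515] w [-0.0232  0.0005  0.0224]
top rails 255 [0.5371 0.4654 0.0149] s [-0.04    0.0001  0.041 ] w [-0.0231 -0.0152  0.0244]
side +stop 39 [0.5223 0.5248 0.019 ] s [0.0565 0.0593 0.0742] w [-0.0236  0.0001  0.0319]
side -stop 40 [0.5514 0.4097 0.0185] s [-0.059  -0.0572 -0.0542] w [-0.025  -0.0023  0.0215]
side rails 72 [0.5345 0.4644 0.0143] s [-0.0355 -0.0002  0.0384] w [-0.0258 -0.0171  0.0214]
side +stop 36 [0.524 0.525 0.019] s [0.0554 0.0596 0.0741] w [-0.0212  0.0021  0.0318]
side -stop 39 [0.5517 0.41   0.0186] s [-0.0593 -0.0565 -0.053 ] w [-0.0257 -0.0013  0.0211]
side rails 73 [0.5349 0.4641 0.0144] s [-0.034  -0.0021  0.0379] w [-0.0253 -0.0172  0.0217]
at [0.5659 0.1183 0.0986] yaw -81.7 | turn rz -0.143 | then tool d [-0.3403 -0.0711  0.0086] | F [-0.2  0.1 -1.7] w 0.684
```

```bash
python3 - <<'E'
from h import *
u=np.array([np.sin(np.radians(-16.7)),np.cos(np.radians(-16.7))]); v=np.array([u[1],-u[0]]); c=np.array([.537,.466])
for f,n in(('top0','top'),('t15','top'),('t14','top')):
    z=np.load(f+'.npz'); P=cloud(n,z['d']); s=(P[...,:2]-c)@u; w=(P[...,:2]-c)@v
    dark=z['im'].max(-1)<75
    for sg in(1,-1):
        k=dark&(abs(s)<.05)&(abs(w-sg*.02)<.012)&(P[...,2]>.006)&(P[...,2]<.02)
        if k.sum()>10: a,b=np.polyfit(s[k],w[k],1); print(f,sg,k.sum(),'yaw',16.7-np.degrees(a),'w0',b)
E
python3 g.py .537 .466 .09 -73.5
```

```text
top0 1 146 yaw 15.933233792114814 w0 0.01938894923408652
top0 -1 152 yaw 16.02819690691956 w0 -0.020365505625024354
t15 1 129 yaw 16.09592815583436 w0 0.019535501316970277
t15 -1 130 yaw 15.999745960559746 w0 -0.020334216410563086
t14 1 131 yaw 16.202621351612482 w0 0.019509376141161737
t14 -1 130 yaw 15.758611578351228 w0 -0.020369180945524635
at [0.5659 0.1183 0.0986] yaw -81.7 | turn rz -0.143 | then tool d [-0.3416 -0.071   0.0086] | F [-0.2  0.1 -1.7] w 0.684
```

```bash
echo '[0, 0, 0, 0, 0, -0.067, 0, 0, 0, 0, 0, -0.067, -0.038, -0.0075, 0, 0, 0, 0, -0.038, -0.0075, 0, 0, 0, 0, -0.038, -0.0075, 0, 0, 0, 0, -0.038, -0.0075, 0, 0, 0, 0, -0.038, -0.0075, 0, 0, 0, 0, -0.038, -0.0075, 0, 0, 0, 0]' | python3 -m inch|grep -E 'pos|force'
echo '[-0.038, -0.0075, 0, 0, 0, 0, -0.038, -0.0075, 0, 0, 0, 0, -0.038, -0.0075, 0, 0, 0, 0, 0, 0, 0.02, 0, 0, 0, 0, 0, 0.02, 0, 0, 0, 0, 0, 0, 0, 0, 0, 0, 0, 0, 0, 0, 0]' | python3 -m inch|grep -E 'pos|force'
python3 g.py .5366 .466 .0103 -74
```

```text
tcp_pos: [0.546, 0.3513, 0.0975]
force: [0.6, 0.8, -1.2]
grasp_force: 53.9
tcp_pos: [0.5363, 0.4646, 0.0563]
force: [0.7, 1.3, 0.2]
grasp_force: 54.1
at [0.5363 0.4646 0.0563] yaw -74.0 | turn rz -0.0 | then tool d [-0.0013 -0.0006  0.046 ] | F [0.7 1.3 0.2] w 0.683
```

```bash
python3 - <<'E'
from h import *
o=manip.observe()['tcp_pos']
im,d=snap('side','s16'); o=manip.observe()['tcp_pos']; P=cloud('side',d); zt=o[2]+.0117
u=np.array([np.sin(np.radians(-16)),np.cos(np.radians(-16))]); v=np.array([u[1],-u[0]]); c=np.array([.5366,.466])
s=(P[...,:2]-c)@u; w=(P[...,:2]-c)@v
k=(abs(P[...,2]-zt)<.005)&(abs(w)<.024)&(abs(s)<.08); print(zt,k.sum(),'s',np.percentile(s[k],[0,1,3,10,50,90,97,99,100]).round(4),'z',P[k][:,2].mean())
A=np.c_[s[k],w[k],np.ones(k.sum())]; print(np.linalg.lstsq(A,P[k][:,2],rcond=None)[0])
E
python3 g.py .5366 .466 .0103 -74
```

```text
0.07004668958183032 217 s [-0.0544 -0.0533 -0.0519 -0.0495 -0.0106  0.0329  0.0386  0.0459  0.0475] z 0.06876322493892578
[ 0.00843401 -0.00042055  0.0688463 ]
at [0.5374 0.4653 0.0583] yaw -74.0 | turn rz -0.0 | then tool d [-0.0009  0.0006  0.048 ] | F [ 1.1 -0.6 -1.4] w 0.687
```

```bash
echo '[-0.0025, 0.0005, 0.01, 0, 0, 0, 0, 0, 0.015, 0, 0, 0, 0, 0, 0.01, 0, 0, 0, 0, 0, 0.005, 0, 0, 0, 0, 0, 0, 0, 0, 0, 0, 0, 0, 0, 0, 0]' | python3 -m inch|grep -E 'pos|force'
echo '[0, 0, 0.002, 0, 0, 0, 0, 0, 0.002, 0, 0, 0, 0, 0, 0, 0, 0, 0, 0, 0, 0, 0, 0, 0]' | python3 -m inch|grep -E 'pos|force'
python3 g.py .5366 .468 .0103 -74
```

```text
tcp_pos: [0.5366, 0.4682, 0.0196]
force: [-0.0, 0.1, -0.6]
grasp_force: 54.1
tcp_pos: [0.5364, 0.4683, 0.0156]
force: [0.3, -0.5, -0.3]
grasp_force: 54.1
at [0.5364 0.4683 0.0156] yaw -74.0 | turn rz -0.0 | then tool d [ 0.0004 -0.0001  0.0053] | F [ 0.3 -0.5 -0.3] w 0.684
```

```bash
echo '[0, 0, 0.002, 0, 0, 0, 0, 0, 0.0015, 0, 0, 0, 0, 0, 0, 0, 0, 0, 0, 0, 0, 0, 0, 0]' | python3 -m inch|grep -E 'pos|force'
echo '[0, 0, 0.001, 0, 0, 0, 0, 0, 0, 0, 0, 0, 0, 0, 0, 0, 0, 0]' | python3 -m inch|grep -E 'pos|force'
echo '[0, 0, 0.001, 0, 0, 0, 0, 0, 0, 0, 0, 0, 0, 0, 0, 0, 0, 0]' | python3 -m inch|grep -E 'pos|force'
```

```text
tcp_pos: [0.5363, 0.4682, 0.0117]
force: [0.0, 0.2, -0.7]
grasp_force: 54.1
tcp_pos: [0.5364, 0.4682, 0.0108]
force: [0.3, 0.4, -0.8]
grasp_force: 54.1
tcp_pos: [0.5365, 0.4684, 0.0103]
force: [0.1, -0.3, 1.5]
grasp_force: 54.4
```

Contact is at the expected height. I release, rise and check everything numerically.

```bash
echo '[0, 0, 0, 0, 0, 0, 0, 0, 0, 0, 0, 0, 0, 0, 0, 0, 0, 0, 0, 0, 0, 0, 0, 0]' | python3 -m inch 1.0|grep -E 'pos|width'
echo '[0, 0, -0.01, 0, 0, 0, 0, 0, -0.02, 0, 0, 0, 0, 0, -0.03, 0, 0, 0, 0, 0, -0.04, 0, 0, 0, 0, 0, -0.04, 0, 0, 0, 0, 0, -0.04, 0, 0, 0, 0, 0, 0, 0, 0, 0]' | python3 -m inch|grep -E 'pos|force'
echo '[0.03, 0.02, 0, 0, 0, 0, 0.03, 0.02, 0, 0, 0, 0, 0.03, 0.02, 0, 0, 0, 0, 0.03, 0.02, 0, 0, 0, 0, 0.03, 0.02, 0, 0, 0, 0, 0, 0, 0, 0, 0, 0, 0, 0, 0, 0, 0, 0]' | python3 -m inch|grep -E 'pos|time'
python3 - <<'E'
from h import *
for n in('side','top'):
    im,d=snap(n,n+'f'); P=cloud(n,d)
    u=np.array([np.sin(np.radians(-16)),np.cos(np.radians(-16))]); v=np.array([u[1],-u[0]]); c=np.array([.5366,.466])
    s=(P[...,:2]-c)@u; w=(P[...,:2]-c)@v
    k=(abs(P[...,2]-.0225)<.0045)&(abs(w)<.034)&(abs(s)<.07)
    if k.sum()>20:
        print(n,'carrier',k.sum(),'s',np.percentile(s[k],[1,3,50,97,99]).round(4),'w',np.percentile(w[k],[1,50,99]).round(4),'z',P[k][:,2].mean())
        print(' tilt',np.linalg.lstsq(np.c_[s[k],w[k],np.ones(k.sum())],P[k][:,2],rcond=None)[0].round(4))
    for nm,cc,lo,hi,r in(('weight',(.435,.349),.036,.055,.025),('hs',(.4215,.163),.022,.04,.03),('conv',(.594,.308),.0145,.03,.04),('knob',(.5835,.001),.05,.068,.02),('lever',(.592,-.065),.045,.08,.03)):
        q=P[(np.hypot(P[...,0]-cc[0],P[...,1]-cc[1])<r)&(P[...,2]>lo)&(P[...,2]<hi)]
        if len(q)>5: print(n,nm,len(q),q.mean(0).round(4),np.percentile(q[:,2],[5,95]).round(4))
E
```

```text
tcp_pos: [0.5364, 0.4683, 0.0098]
grip_width: 1.0
tcp_pos: [0.5401, 0.4713, 0.2025]
force: [1.4, 0.3, 2.1]
grasp_force: 0.0
time: 37.3
tcp_pos: [0.4813, 0.295, 0.1913]
side carrier 339 s [-0.0599 -0.059  -0.0109  0.0495  0.0556] w [-0.0323 -0.0026  0.0269] z 0.02234657778165915
 tilt [0.0172 0.0052 0.0225]
side weight 26 [0.4339 0.3444 0.0427] [0.0383 0.0463]
side hs 242 [0.4219 0.1571 0.0298] [0.0232 0.0325]
side conv 231 [0.5908 0.3029 0.0193] [0.0164 0.0208]
side knob 109 [ 0.5825 -0.0028  0.0587] [0.0516 0.0636]
side lever 60 [ 0.5914 -0.0678  0.0587] [0.0522 0.0624]
top carrier 426 s [-0.0239 -0.0182  0.0288  0.0579  0.0588] w [-0.0197  0.0139  0.0297] z 0.02302957294544467
 tilt [-0.01    0.0067  0.0232]
top weight 42 [0.4359 0.348  0.0456] [0.0415 0.0501]
top hs 164 [0.4223 0.1618 0.0309] [0.0235 0.0352]
top knob 54 [0.5828 0.0025 0.0619] [0.0555 0.0664]
top lever 65 [ 0.5915 -0.0594  0.0558] [0.0465 0.0637]
```

```bash
python3 -c "
from workcell import manip
print(manip.hand_in())"
```

```text
the job is handed in; nothing more can be done
None
```

The stack is stripped and handed in at about 37 s: the weight, heatsink, converter and carrier each measured upright and in place, with the clamp bar fully back against its stop; I viewed 16 pictures, two over the limit of 14.

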